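# Square a glass sample mount into the registration corner

## Task

Take the wooden-handled pusher from its tray and with its foot gently nudge the glass sample mount flat across the board, first until it bears on the long stop, then along that stop until it also bears on the short stop, so that it sits square in the corner against both. Touch the mount only with the pusher, never press it hard, and leave everything else on the cart where it is. Then stand the pusher upright in its tray again and let go.

Things in the scene. Friction and masses are not known exactly. Their poses are not given: they have to be found in the camera images.
- mount: flat brittle glass sample mount, top covered by white paper with small finds; 90 (x) x 70 (y) x 8 thick, 100 to 180 g; origin at the centre of its underside, z up. Lies loose on the board, turned up to 17 degrees, its edges 10 to 65 from the stops. Sliding on the board takes 0.2 to 0.8 N, its glass is slippery (friction about 0.3); it is damaged if pushed or pressed on a stop with over 8 N; it bears on a stop at 0.5 N or more
- corner (a point): the square inner corner, where the two stops meet, on the board's top (10 above the table). Its axes are the board's: the long stop's inner face is the plane y = 0 of this frame, the short stop's inner face the plane x = 0. The mount lies at negative x and y; when home, the mount's centre is at x = -45, y = -35 in this frame, and its x axis is along the frame's x
- board: black registration board fixed to the table, 200 (x) x 180 (y) x 10 thick; origin at the centre of its underside. The corner is at x +81, y +61 of it
- long_stop: aluminium bar fixed on the board along its x, 150 x 14, standing 10 above the board; origin at the centre of its underside. Its inner face looks to the board's -y. Rigid
- short_stop: aluminium bar fixed on the board along its y (the board's far end from the robot), 14 x 122, standing 10 above the board; origin at the centre of its underside. Its inner face looks to the board's -x. Rigid
- pusher: the pusher, a hand tool 90 high and 90 g, standing upright: a square wooden handle, 20 x 20, faces along its x and y, from 24 to 90 above the underside; a short steel neck; and a round white foot 26 across, 16 high, set off-centre: its centre is 4 from the handle's axis, in a direction that differs each time and is not measured. Origin on the handle's axis at the foot's underside
- tray: shallow grey square tray fixed on the table, 90 x 90, walls 4 thick and 14 high, floor 4 thick; origin at the centre of its underside. The pusher stands in it
- scale_bar: bystander: checkered plastic scale bar, 20 x 120 x 3; origin at the centre of its underside
- tweezers: bystander: pair of steel tweezers lying flat, about 120 long, 8 high; origin at the centre of its underside
- vial: bystander: small glass vial, 28 across, 50 high; origin at the centre of its underside
- jar: bystander: amber glass jar with black cap, 56 across, 60 high; origin at the centre of its underside
- envelope: bystander: brown card envelope, 130 x 100 x 6; origin at the centre of its underside
- finds_box: bystander: black divided finds box, 100 x 140 x 35; origin at the centre of its underside
- brush: bystander: small brush lying flat, 170 long; origin under its middle

How it is judged:
On the way, in this order (a step that is already met when the one before it is completed fails the run):
1. the pusher is lifted out of its tray (z of pusher in the frame of tray above 0.02 m), for 0.1 s.
2. the pusher presses the mount on the long stop (at least 0.5 N) (contact force between mount and long_stop above 0.5 N and contact force between pusher and mount above 0.5 N), for 0.05 s.
3. the pusher presses the mount on the short stop (at least 0.5 N), while it lies square within 1.5 mm of both (contact force between mount and short_stop above 0.5 N and contact force between pusher and mount above 0.5 N and x of mount in the frame of corner above -0.0465 m and y of mount in the frame of corner above -0.0365 m and angle between the x axis of mount and the x axis of corner, either way round below 0.03 rad), for 0.05 s.
At the end, for the whole second after the job is handed in: The mount lies flat on the board within 1.5 mm of both stops and square to them within 0.03 rad, at rest; the pusher stands upright (within 0.1 rad) on the floor of its tray, released and at rest (x of mount in the frame of corner above -0.0465 m and y of mount in the frame of corner above -0.0365 m and angle between the x axis of mount and the x axis of corner, either way round below 0.03 rad and z of mount in the frame of corner below 0.0015 m and angle between mount's own z axis and vertical below 0.03 rad and linear speed of each of mount, pusher below 0.01 m/s and horizontal distance between pusher and tray below 0.04 m and z of pusher in the frame of tray below 0.007 m and angle between pusher's own z axis and vertical below 0.1 rad); the robot touches nothing.
It fails at once if the mount is pressed on a stop, or by the pusher, with more than 8 N (contact force between mount and long_stop above 8 N or contact force between mount and short_stop above 8 N or contact force between mount and pusher above 8 N).
It fails at once if the gripper or the arm touches the mount (contact force between any of the fingers, the arm and mount above 0.05 N).
It fails at once if the mount is lifted or tipped on the board (z of mount in the frame of corner above 0.006 m or angle between mount's own z axis and vertical above 0.12 rad).
It fails at once if a bystander is moved by more than 15 mm (distance of any of scale_bar, tweezers, vial, jar, envelope, finds_box, brush from where it was at the start of the episode above 0.015 m).
It also fails if it takes over 72 s, if anything falls off the work surface, if the arm or the gripper's body presses on something with over 40 N, if the wrist force passes 120 N, or if a joint passes its speed limit or range.

## Robot

A 6-joint arm with a two-finger parallel gripper is mounted at the origin on the work surface. World frame = base frame: x ahead of the robot, y to its left, z up, the work surface at z = 0. Lengths are in m, angles in rad, forces in N, time in s.
With the tool pointing down it reaches from about 0.225 to 0.875 m from the base axis. Payload 3.4 kg.
Tool frame: the origin (TCP) lies between the finger pads; the fingertips stand 25 mm ahead of it and the grasp point (between the pads) lies 6 mm ahead of it (manip.tips_ahead is the distance from the TCP to the fingertips, in m); z points along the fingers, x is the direction in which the jaws open and shut, and the axes are right-handed (so a half turn about z gives the same grasp; the last joint's range is limited). The gripper opens to 85 mm and grips with 20 to 120 N. Pads are 22 mm wide; open, the fingers measure 114 mm over their backs; the gripper's body (76 mm by 85 mm) begins 54 mm behind the grasp point. The pads swing forward as they close: fully open they stand 13 mm farther back than shut.
Start: joints at [1.055, 0.276, 1.505, -0, 1.361, -0.121], TCP at [0.221, 0.531, 0.224] pointing down, gripper open.
Joint ranges: [-2.89, 2.89], [-0.75, 2.08], [0.22, 2.7], [-1.18, 4.32], [0.11, 2.71], [-2.7, 2.7]. Speed limits (rad/s): [2.57, 2.57, 3.14, 3.14, 3.14, 3.14].

## Interface

Orientations are given as a unit quaternion [w, x, y, z].
In Python, from rig import manip gives the robot as it stands. The module is installed in compiled form; this text tells all that it offers.
- The arm moves only by the tool send_rows, never from a script. Its argument "plan" is a list of rows, each an object with "linear": the shift along the tool's x, y, z in m, a list of three; "delta_rot": the turn, a rotation vector about the tool's x, y, z in degrees, a list of three; "fingers": the finger opening in m, from 0 to 0.0854. A call has 1 to 12 rows; each row shifts and turns the pose as measured when the row begins, along the tool's axes as they then stand; what a row does not reach is not made up. A row lasts 1/12 s, in which the tool goes at most 41.7 mm and 7.16 degrees, less where a joint would pass 70% of its speed; a pose out of reach is approached as far as the arm can. A call with a gripper value outside its range is refused whole. The fingers move at their own pace and stop on an object; "force" is the grip in N (left out, the last holds). Time passes only in rows, so rows that do not move let the fingers close. It gives the time, the measured TCP pose, the force and the opening at its end, in the units of the state.
- manip.get_state(): the state, without advancing time (a new reading comes with each control period).
- manip.get_image(name): name is "scene" or "top"; returns the picture (480x640x3 uint8, red, green, blue); there is no depth.
- manip.camera_info(name): a dict with "K" (3x3 intrinsics, pixels), "rvec" (rotation vector, rad) and "tvec" (3), from world to camera coordinates, as OpenCV has them. Camera axes: x right, y down, z forward; pixel columns grow to the right and rows downward; lengths in m; the calibration is good to about 2 mm. A picture is of the moment at which its call begins. camera_info takes no time and is no camera call.
- manip.sign_off(): hands the job in, once; it reports no verdict.
Trained networks look in the newest picture that a camera, given by its name, has taken for a name from the list of things; names that differ only in an ending like _2 or _b are one class to them, and where a whole thing is asked for, a point or a joint stands for the part that bears it (a point fixed in the world has none). Each returns a list of dicts, best first, with "p" (0 to 1); they miss things now and then, are a little off and sometimes report something else, mostly with a low value. They report only what shows in the picture. A call takes as long as a camera call.
- manip.find_in(thing, camera): "extent" ([left, top, right, bottom] in pixels, round what is visible of it).
- manip.masks_of(thing, camera): "pixels" (480x640 bool, what is visible of it) and "extent" ([left, top, right, bottom] in pixels, round what is visible of it).
The state is a dict: "clock": time; "qpos": joint angles; "qd": joint speeds; "effort": joint torques, N m; "position": TCP position; "ee_rot": TCP orientation; "contact_force": force on the tool from outside, world axes, zero at the start; "moment": the same for the moment, N m; "width": finger opening in m.
Only numpy, scipy, OpenCV 4.12 (cv2) and the standard library are available. Lean on these libraries where they do the work, as an engineer would, in place of code of your own. Each camera call takes 0.05 s, during which the arm holds its last target. There are 200 camera calls.

## Working session

There is one attempt and no reset: what is moved stays moved. The work goes in short steps, Python scripts to look and compute and a tool call to move; the robot and the scene stay as the last step left them, time stands still between calls to the robot, and variables do not carry over. Pictures are saved under pics/ and viewed, about 8 in all and at most 12, crops included, and the job is handed in when it is done.

Besides the shell and the picture viewer there is one more tool, called after ">>>" as name([rows], argument=value, ...), one row to a line, values as JSON. send_rows: Moves the arm, as the interface text tells. Its arguments: {"type":"object","properties":{"plan":{"type":"array","items":{"type":"object","properties":{"linear":{"type":"array","items":{"type":"number"}},"delta_rot":{"type":"array","items":{"type":"number"}},"fingers":{"type":"number"}}}},"force":{"type":"number"}},"required":["plan"]}

```bash
mkdir -p pics
cat > h.py <<'E'
import numpy as np,cv2
from rig import manip
def cam(n):
    c=manip.camera_info(n);return np.array(c["K"],float),np.array(c["rvec"],float),np.array(c["tvec"],float)
def ray(n,px,z):
    K,r,t=cam(n);R=cv2.Rodrigues(r)[0];o=-R.T@t
    px=np.atleast_2d(np.array(px,float));d=np.c_[px,np.ones(len(px))]@np.linalg.inv(K).T@R
    return o+d*((z-o[2])/d[:,2])[:,None]
def proj(n,P):
    K,r,t=cam(n);return cv2.projectPoints(np.array(P,float).reshape(-1,1,3),r,t,K,None)[0].reshape(-1,2)
def snap(n,name,crop=None,s=1):
    im=manip.get_image(n)[:,:,::-1].copy();o=im
    if crop: o=im[crop[1]:crop[3],crop[0]:crop[2]]
    if s!=1:o=cv2.resize(o,None,fx=s,fy=s,interpolation=cv2.INTER_CUBIC)
    cv2.imwrite('pics/'+name+'.png',o);return im
E
python3 - <<'E'
from h import *
np.set_printoptions(precision=4,suppress=True)
st=manip.get_state();print({k:np.round(v,3) for k,v in st.items()},manip.tips_ahead)
for n in("scene","top"):
    snap(n,n);K,r,t=cam(n);print(n,K[0,0],-cv2.Rodrigues(r)[0].T@t)
for th in("mount","board","long_stop","short_stop","pusher","tray"):
    for m in manip.masks_of(th,"top")[:2]:
        ys,xs=np.nonzero(m["pixels"]); rc=cv2.minAreaRect(np.c_[xs,ys].astype(np.float32))
        b=cv2.boxPoints(rc);print(th,round(m["p"],2),np.round(m["extent"]),len(xs));print(ray("top",b,{"mount":.018,"board":.01,"tray":.014,"pusher":.09}.get(th,.02))[:,:2].round(4).tolist())
E
```

```text
{'clock': np.float64(0.0), 'qpos': array([ 1.055,  0.277,  1.506, -0.   ,  1.361, -0.121]), 'qd': array([ 0.002, -0.002,  0.001,  0.   ,  0.001, -0.002]), 'effort': array([  0.002, -41.678, -24.581,   0.   ,   0.011,  -0.   ]), 'position': array([0.221, 0.53 , 0.223]), 'ee_rot': array([ 0.   ,  0.832,  0.555, -0.001]), 'contact_force': array([-0.015,  0.452, -0.104]), 'moment': array([ 0.053, -0.004,  0.043]), 'width': np.float64(0.085)} 0.025
scene 549.8350804235318 [ 1.456  -0.2122  0.6481]
top 437.78462312750156 [0.4064 0.0466 1.0906]
mount 0.94 [293. 239. 334. 282.] 1056
[[0.5725, 0.1195], [0.594, 0.0489], [0.5058, 0.0227], [0.4847, 0.0924]]
board 0.62 [264. 206. 356. 307.] 4746
[[0.6307, 0.1935], [0.6795, 0.0156], [0.4831, -0.0348], [0.4367, 0.1383]]
long_stop 0.92 [272. 231. 294. 291.] 303
[[0.6114, 0.1767], [0.6167, 0.1595], [0.4745, 0.115], [0.4694, 0.132]]
short_stop 0.59 [274. 213. 324. 232.] 290
[[0.6313, 0.1615], [0.6667, 0.0465], [0.6512, 0.042], [0.6159, 0.1567]]
pusher 0.74 [470. 273. 492. 282.] 240
[[0.4883, -0.2826], [0.4964, -0.3363], [0.4683, -0.3388], [0.4602, -0.2854]]
pusher 0.43 [438. 197. 467. 235.] 179
[[0.6674, -0.2272], [0.6776, -0.2412], [0.5923, -0.2975], [0.5824, -0.2836]]
tray 0.64 [451. 261. 496. 302.] 1215
[[0.5191, -0.2667], [0.5288, -0.3675], [0.4371, -0.3706], [0.4276, -0.2712]]
```

View pics/scene.png

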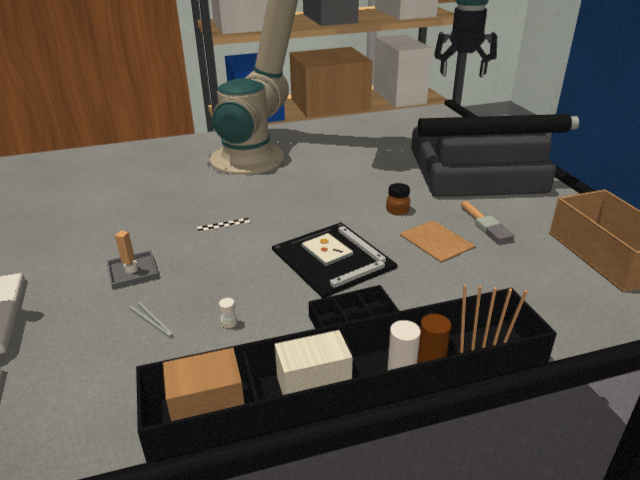

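Run:
```python
import cv2
im=cv2.imread('pics/top.png')
a=cv2.resize(im[195:315,255:365],None,fx=4,fy=4,interpolation=cv2.INTER_CUBIC)
b=cv2.resize(im[220:310,430:510],None,fx=4,fy=4,interpolation=cv2.INTER_CUBIC)
b=cv2.copyMakeBorder(b,0,a.shape[0]-b.shape[0],10,0,cv2.BORDER_CONSTANT)
cv2.imwrite('pics/c.png',cv2.hconcat([a,b]))
```

```text
(no output)
```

View pics/c.png

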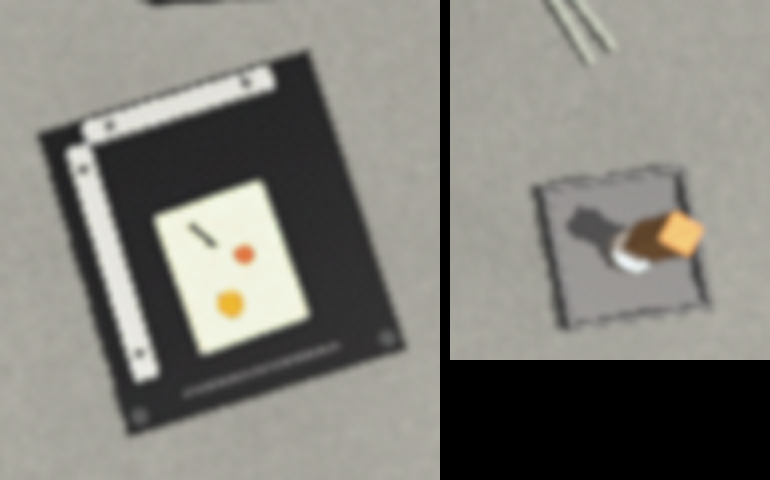

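View pics/top.png

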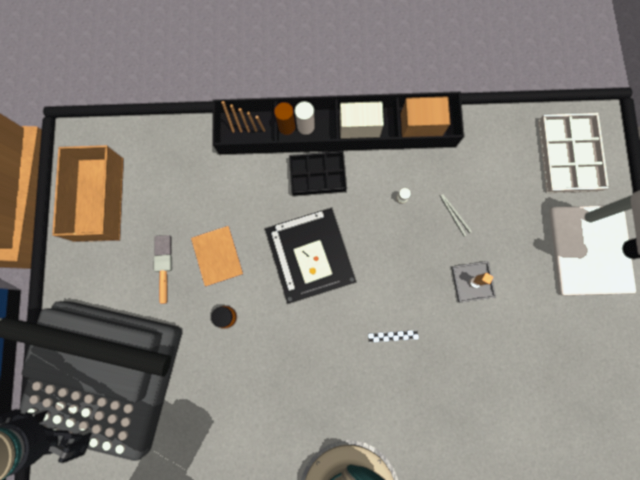

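The scene view shows the pusher upright in its tray at about (125,250), with the mount on the board at (325,248) and the stops on its far and right sides. In the top view the board is at about (310,255), the mount at (313,261) and the handle top at (487,278). Next I'll fit the poses precisely.

```bash
cat > fit.py <<'E'
from h import *
from scipy.optimize import least_squares
# render-based fit: soft polygon mask vs. image mask through subpixel contour of rect at height z
def cornersub(mask_u8):
    c=max(cv2.findContours(mask_u8,cv2.RETR_EXTERNAL,cv2.CHAIN_APPROX_NONE)[0],key=cv2.contourArea);return c[:,0].astype(float)
def fitrect(n,gray,x0,size,z,lo=None,free=('x','y','a')):
    """fit by maximizing match to area: upsampled polygon render with antialias vs normalized gray (0..1)"""
    h,w=size[0]/2,size[1]/2
    P0=np.array([[-h,-w],[h,-w],[h,w],[-h,w]])
    px0=proj(n,[[x0[0],x0[1],z]])[0];x1,y1=(px0-45).astype(int);G=gray[y1:y1+90,x1:x1+90]
    def rend(p):
        c,s=np.cos(p[2]),np.sin(p[2]);Q=P0@np.array([[c,s],[-s,c]])+p[:2]
        q=(proj(n,np.c_[Q,np.full(4,z)])-[x1,y1])
        im=np.zeros((720,720),np.float32);cv2.fillPoly(im,[np.round(((q+.5)*8-.5)*16).astype(np.int32)],1,cv2.LINE_8,4)
        im=cv2.resize(im,(90,90),interpolation=cv2.INTER_AREA);return cv2.GaussianBlur(im,(0,0),.8)
    f=lambda p:(rend(p)-G).ravel()
    r=least_squares(f,x0,diff_step=None,x_scale=[.001,.001,.02],method='trf',jac=lambda p:np.array([(f(p+d)-f(p-d))/(2*d.max()) for d in np.diag([.001,.001,.01])]).T)
    return r.x,np.sqrt(2*r.cost/8100)
def mountmask(im):
    f=im.astype(float);return np.clip((f.min(2)-50)/(200-50),0,1)
E
python3 - <<'E'
from fit import *
im=cv2.imread('pics/top.png')
for p in [(313,262),(283,262),(300,218),(275,240),(340,240),(487,278),(476,283),(460,290),(300,190)]: print(p,im[p[1],p[0]],end=' ')
# mount: box mask around; paper bright warm
m=np.zeros(im.shape[:2],np.uint8);cv2.fillPoly(m,[np.array([(290,247),(323,236),(336,274),(304,288)])],1)
f=im.astype(float).max(2);g=np.clip((f-30)/(215-30),0,1)*m
# fill finds
k=(g>.5).astype(np.uint8);k=cv2.morphologyEx(k,cv2.MORPH_CLOSE,np.ones((7,7)));k=cv2.erode(k,np.ones((3,3)));gg=np.where(k>0,1,g)
print('\nmount',fitrect('top',gg,[.539,.071,.3],(.09,.07),.018))
# board: dark vs table; fill inside of eroded hull
m=np.zeros(im.shape[:2],np.uint8);q=np.array([(265,228.3),(332,208),(356.3,282),(287,303.3)])
c=q.mean(0);cv2.fillPoly(m,[np.round(c+(q-c)*1.08).astype(np.int32)],1)
k=np.zeros_like(m);cv2.fillPoly(k,[np.round(c+(q-c)*.93).astype(np.int32)],1)
t=150.;g=np.clip((t-f)/(t-35),0,1)*m;g=np.where(k>0,1,g)
rb=fitrect('top',g,[.558,.075,.28],(.2,.18),.01);print('board',rb)
p=rb[0];c,s=np.cos(p[2]),np.sin(p[2]);R=np.array([[c,-s],[s,c]]);co=p[:2]+R@[.081,.061];print('corner',co)
# stops
for nm,ctr,size in(('long',(-.075,.007),(.15,.014)),('short',(.007,-.061),(.014,.122))):
    x=co+R@ctr;hh=np.array(size)/2+.006
    Q=np.array([[-1,-1],[1,-1],[1,1],[-1,1]])*hh@R.T+x
    m=np.zeros(im.shape[:2],np.uint8);cv2.fillPoly(m,[np.round(proj('top',np.c_[Q,np.full(4,.02)])).astype(np.int32)],1)
    g=np.clip((f-40)/(215-40),0,1)*m
    print(nm,'expected',x,fitrect('top',g,[*x,p[2]],size,.02))
# handle top: orange
b,gn,r=[im[:,:,i].astype(float) for i in range(3)]
m=np.zeros(im.shape[:2]);m[268:290,476:498]=1
print(im[270:287,480:495,2])
g=np.clip((r-120)/(225-120),0,1)*m
print('handle',fitrect('top',g,[.478,-.32,.7],(.02,.02),.09))
print('tray', ray('top',[[463.5+0,266.5]],.014))
E
```

```text
(313, 262) [226 244 241] (283, 262) [224 229 230] (300, 218) [187 192 192] (275, 240) [219 225 226] (340, 240) [44 43 44] (487, 278) [121 198 243] (476, 283) [ 86 103 124] (460, 290) [151 153 155] (300, 190) [38 37 38] 
mount (array([0.53901737, 0.07166665, 0.31112808]), np.float64(0.04037628951308901))
board (array([0.55575541, 0.07839742, 0.28153512]), np.float64(0.13200678680859151))
corner [0.61661878 0.15950014]
long expected [0.54262671 0.14538725] (array([0.54439798, 0.14516927, 0.27345015]), np.float64(0.04542789899659139))
short expected [0.64029086 0.10284652] (array([0.64195069, 0.10299275, 0.27742357]), np.float64(0.08065487563512455))
[[150 150 152 151 150 140 112  81  81 116 147 162 167 167 165]
 [151 151 150 150 148 144 126  95  74 102 140 162 167 166 165]
 [150 149 144 142 143 153 157 131  92  94 134 158 165 165 165]
 [142 136 128 124 141 185 211 195 154 125 138 153 162 165 166]
 [119 112 106 113 160 221 238 236 220 188 172 165 164 166 169]
 [ 99  97  98 127 189 234 243 243 240 233 225 205 186 173 169]
 [ 95  94 109 159 220 240 243 243 243 243 241 234 217 188 171]
 [ 94  99 133 195 234 243 243 243 243 243 244 241 230 197 172]
 [ 94 112 165 225 241 243 243 243 243 243 243 240 226 192 172]
 [ 97 122 180 230 242 243 243 243 243 243 242 234 207 180 172]
 [ 99 115 158 206 231 240 243 243 243 243 239 220 180 168 171]
 [100 103 120 151 186 220 234 241 243 242 230 186 154 158 168]
 [102 102 104 111 129 159 192 223 234 234 203 148 136 150 165]
 [101 102 101 102 105 116 138 167 196 199 154 113 128 149 165]
 [109 107 111 114 117 120 129 141 155 149 110  92 123 148 164]
 [133 127 132 138 141 143 144 147 147 133  98  81 111 142 162]
 [156 146 147 151 151 152 151 152 152 138 102  75  98 138 160]]
handle (array([ 0.48031032, -0.32758742,  1.01308972]), np.float64(0.07106589958214916))
tray [[ 0.5156605  -0.29943223  0.014     ]]
```

Run:
```python
import cv2
im=cv2.imread('pics/scene.png')
a=cv2.resize(im[220:295,95:170],None,fx=8,fy=8,interpolation=cv2.INTER_CUBIC);cv2.imwrite('pics/d.png',a)
```

```text
(no output)
```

View pics/d.png

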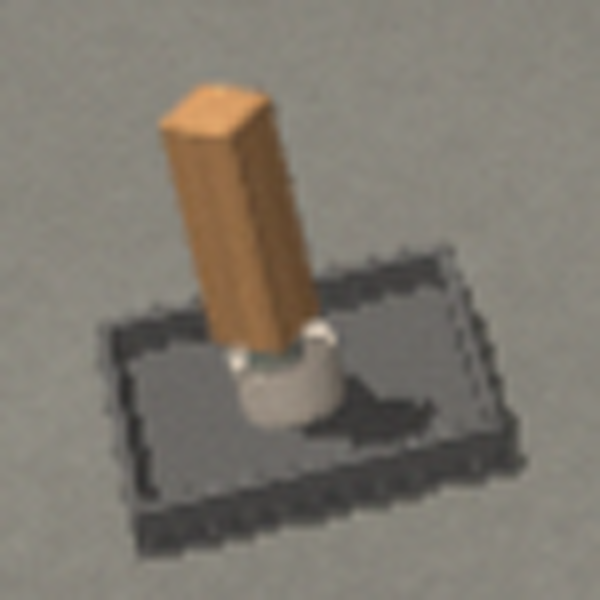

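The crop shows the handle top's corners at about (115,236), (121,231), (129,232) and (124,237) in scene pixels. The foot spans columns 125–138, with its bottom at row 273.

Run:
```python
from fit import *
from scipy.optimize import least_squares
np.set_printoptions(precision=4,suppress=True)
S=np.array([(162,126),(212,87),(272,100),(234,138)])/8+[95,220]-.44
P=ray('scene',S,.094)[:,:2];print('scene handle',P.mean(0),np.degrees(np.arctan2(*(np.roll(P,-1,0)-P).T[::-1]))%90,np.linalg.norm(np.roll(P,-1,0)-P,axis=1))
im=cv2.imread('pics/top.png');b,g,r=[im[:,:,i].astype(float) for i in range(3)]
m=np.zeros(im.shape[:2]);m[268:290,476:498]=1
# warm bright: use r-b with r
G=np.clip((r-b-40)/(122-40),0,1)*np.clip((r-140)/(243-140),0,1)*m
for a in(.3,.7,1.0,1.3): print('top handle',fitrect('top',G,[.48,-.325,a],(.02,.02),.094))
# foot: silhouette in scene crop
def hull(n,c,r,z0,z1):
    t=np.linspace(0,2*np.pi,40);Q=np.r_[np.c_[c[0]+r*np.cos(t),c[1]+r*np.sin(t),t*0+z0],np.c_[c[0]+r*np.cos(t),c[1]+r*np.sin(t),t*0+z1]]
    return proj(n,Q)
def f(c):
    h=hull('scene',c,.013,.004,.02);return [h[:,0].min()-124.7,h[:,0].max()-137.6,h[:,1].max()-273.1]
rr=least_squares(f,P.mean(0),x_scale=.01);print('foot scene',rr.x,rr.fun)
# predicted in top crop
h=(hull('top',rr.x,.013,.004,.02));print('top ext',h.min(0),h.max(0))
q=ray('top',[[463.5,266.5]],.014)
T=np.array([(533,188),(683,168),(710,306),(562,328)],float);T[:,0]-=450;T=T/4+[430,220]
Pt=ray('top',T,.014)[:,:2];print('tray',Pt.mean(0),Pt,np.linalg.norm(np.roll(Pt,-1,0)-Pt,axis=1))
a=im[272:294,466:492];print(a.min(2)[4:])
```

```text
scene handle [ 0.4863 -0.3253] [52.6858 52.3149 59.8826 56.4847] [0.0189 0.0178 0.0176 0.02  ]
top handle (array([ 0.48  , -0.325 ,  0.2794]), np.float64(0.03287568025750856))
top handle (array([ 0.48  , -0.3253,  0.9699]), np.float64(0.02076925097860402))
top handle (array([ 0.4799, -0.3252,  0.9604]), np.float64(0.02026709115409616))
top handle (array([ 0.4802, -0.3256,  1.1017]), np.float64(0.021042627477398584))
foot scene [ 0.4788 -0.3237] [-0.9648  0.9765 -0.0377]
top ext [467.9837 275.6952] [480.8734 286.8079]
tray [ 0.4776 -0.3195] [[ 0.5153 -0.2681]
 [ 0.525  -0.3609]
 [ 0.4403 -0.3697]
 [ 0.4296 -0.2792]] [0.0933 0.0851 0.0911 0.0864]
[[ 81  80  81  84  90 100 107 117 124 109  80  58  47  44  43  42  49  70
   98 116 121 122 122 124 126 128]
 [ 80  80  81  81  82  87  98 109 109  84  56  44  43  42  41  43  59  88
  111 121 122 121 121 120 121 123]
 [ 80  81  81  82  85  99 118 124 103  68  46  42  42  42  43  50  74 104
  118 122 122 121 120 120 122 125]
 [ 81  80  82  84  94 116 135 127  92  55  43  42  43  43  45  55  82 107
  119 121 122 122 123 124 124 127]
 [ 88  82  
[... 815 characters left out ...]
48 147 148
  149 149 148 150 148 135 102  72]
 [149 150 150 149 147 144 141 143 151 162 171 168 157 151 151 149 149 149
  149 148 149 149 147 136 104  73]
 [149 149 150 149 149 149 148 148 149 150 151 151 149 149 149 149 149 149
  148 149 149 148 148 139 113  81]
 [150 149 149 149 149 150 150 149 149 149 149 149 149 149 149 149 149 149
  149 149 149 149 148 146 129  95]
 [149 150 150 149 149 149 150 149 149 149 149 149 149 149 150 149 150 149
  149 149 150 150 149 149 138 112]
 [150 149 150 150 150 150 149 150 149 150 149 150 149 149 149 149 149 149
  150 149 149 149 150 150 147 129]
 [150 150 150 150 150 150 149 150 149 150 149 149 150 150 149 149 149 149
  149 150 149 149 150 151 149 135]]
```

>>> send_rows([
  {"delta_rot":[0,0,7]},
  {"delta_rot":[0,0,7]},
  {"delta_rot":[0,0,7]},
  {"delta_rot":[0,0,7]},
  {"delta_rot":[0,0,7]},
  {"delta_rot":[0,0,7]},
  {"delta_rot":[0,0,7]},
  {"delta_rot":[0,0,7]},
  {"delta_rot":[0,0,7]},
  {"delta_rot":[0,0,7]},
  {"delta_rot":[0,0,7]},
  {"delta_rot":[0,0,7]},
])

```text
$.plan[0]: bad value
```

```bash
cat > go.py <<'E'
import sys
from h import *
from scipy.spatial.transform import Rotation as Ro
np.set_printoptions(precision=4,suppress=True)
def go(x,y,z,yaw):
    s=manip.get_state();w=s["ee_rot"];R=Ro.from_quat([*w[1:],w[0]])
    T=Ro.from_euler('z',yaw,degrees=True)*Ro.from_euler('x',180,degrees=True)
    print('clk %.2f pos'%s["clock"],s["position"],'F',s["contact_force"],'w %.4f'%s["width"],'q',s["qpos"])
    print('shift tool mm',R.inv().apply(np.array([x,y,z])-s["position"])*1e3,'rot deg',(R.inv()*T).as_rotvec(degrees=True))
    print('shift in final axes',T.inv().apply(np.array([x,y,z])-s["position"])*1e3)
if __name__=="__main__": go(*map(float,sys.argv[1:]))
E
python3 go.py .480 -.3255 .2 -34.7
```

```text
clk 0.40 pos [0.2212 0.5307 0.2235] F [ 0.4255 -0.4053  0.3814] w 0.0855 q [ 1.055   0.276   1.5051 -0.      1.3607 -0.1209]
shift tool mm [-690.7785  568.2958   23.603 ] rot deg [  0.008    0.0061 102.0765]
shift in final axes [700.2422 556.5976  23.4947]
```

>>> send_rows([
  {"linear":[0,0,0],"delta_rot":[0,0,7],"fingers":0.085},
  {"linear":[0,0,0],"delta_rot":[0,0,7],"fingers":0.085},
  {"linear":[0,0,0],"delta_rot":[0,0,7],"fingers":0.085},
  {"linear":[0,0,0],"delta_rot":[0,0,7],"fingers":0.085},
  {"linear":[0,0,0],"delta_rot":[0,0,7],"fingers":0.085},
  {"linear":[0,0,0],"delta_rot":[0,0,7],"fingers":0.085},
  {"linear":[0,0,0],"delta_rot":[0,0,7],"fingers":0.085},
  {"linear":[0,0,0],"delta_rot":[0,0,7],"fingers":0.085},
  {"linear":[0,0,0],"delta_rot":[0,0,7],"fingers":0.085},
  {"linear":[0,0,0],"delta_rot":[0,0,7],"fingers":0.085},
  {"linear":[0,0,0],"delta_rot":[0,0,7],"fingers":0.085},
  {"linear":[0,0,0],"delta_rot":[0,0,7],"fingers":0.085},
], force=40)

```text
clock: 1.4
position: [0.221, 0.5305, 0.2234]
ee_rot: [0.0, 0.987, -0.163, -0.0]
contact_force: [0.3, 0.3, -0.8]
width: 0.0847
```

```bash
python3 go.py .480 -.3255 .2 -34.7
```

```text
clk 1.40 pos [0.221  0.5305 0.2234] F [ 0.2643  0.3222 -0.8082] w 0.0847 q [1.055  0.2758 1.5056 0.     1.3607 1.3815]
shift tool mm [519.8448 727.6837  23.6881] rot deg [ 0.027   0.0021 15.995 ]
shift in final axes [700.2356 556.2782  23.4059]
```

>>> send_rows([
  {"linear":[0,0,0],"delta_rot":[0,0,5.3],"fingers":0.085},
  {"linear":[0,0,0],"delta_rot":[0,0,5.3],"fingers":0.085},
  {"linear":[0,0,0],"delta_rot":[0,0,5.3],"fingers":0.085},
  {"linear":[0.031,0.025,0.001],"delta_rot":[0,0,0],"fingers":0.085},
  {"linear":[0.031,0.025,0.001],"delta_rot":[0,0,0],"fingers":0.085},
  {"linear":[0.031,0.025,0.001],"delta_rot":[0,0,0],"fingers":0.085},
  {"linear":[0.031,0.025,0.001],"delta_rot":[0,0,0],"fingers":0.085},
  {"linear":[0.031,0.025,0.001],"delta_rot":[0,0,0],"fingers":0.085},
  {"linear":[0.031,0.025,0.001],"delta_rot":[0,0,0],"fingers":0.085},
  {"linear":[0.031,0.025,0.001],"delta_rot":[0,0,0],"fingers":0.085},
  {"linear":[0.031,0.025,0.001],"delta_rot":[0,0,0],"fingers":0.085},
  {"linear":[0.031,0.025,0.001],"delta_rot":[0,0,0],"fingers":0.085},
])

```text
clock: 2.4
position: [0.3193, 0.181, 0.2119]
ee_rot: [-0.004, 0.954, -0.299, 0.001]
contact_force: [1.1, 0.0, -0.2]
width: 0.0852
```

```bash
python3 go.py .480 -.3255 .2 -34.7
```

```text
clk 2.40 pos [0.3193 0.181  0.2119] F [ 1.0998  0.0302 -0.1547] w 0.0852 q [ 0.3206 -0.0429  1.9128  0.005   1.265   0.9265]
shift tool mm [421.0313 324.3335   9.3391] rot deg [-0.4683 -0.0095 -0.0983]
shift in final axes [420.4761 324.9684  11.923 ]
```

13 rows to go; I'll do 12 now.

>>> send_rows([
  {"linear":[0.033,0.025,0],"delta_rot":[0,0,0],"fingers":0.085},
  {"linear":[0.033,0.025,0],"delta_rot":[0,0,0],"fingers":0.085},
  {"linear":[0.033,0.025,0],"delta_rot":[0,0,0],"fingers":0.085},
  {"linear":[0.033,0.025,0],"delta_rot":[0,0,0],"fingers":0.085},
  {"linear":[0.033,0.025,0],"delta_rot":[0,0,0],"fingers":0.085},
  {"linear":[0.033,0.025,0],"delta_rot":[0,0,0],"fingers":0.085},
  {"linear":[0.033,0.025,0],"delta_rot":[0,0,0],"fingers":0.085},
  {"linear":[0.033,0.025,0],"delta_rot":[0,0,0],"fingers":0.085},
  {"linear":[0.033,0.025,0],"delta_rot":[0,0,0],"fingers":0.085},
  {"linear":[0.033,0.025,0],"delta_rot":[0,0,0],"fingers":0.085},
  {"linear":[0.033,0.025,0],"delta_rot":[0,0,0],"fingers":0.085},
  {"linear":[0.02,0.015,0],"delta_rot":[0,0,0],"fingers":0.085},
])

```text
clock: 3.4
position: [0.464, -0.2854, 0.2139]
ee_rot: [-0.005, 0.953, -0.302, 0.008]
contact_force: [-0.3, -0.3, -0.3]
width: 0.0851
```

```bash
python3 go.py .480 -.3255 .2 -34.7; python3 -c "
from h import *
snap('top','e',(430,220,510,310),5);i=snap('scene','e2')"
```

```text
clk 3.40 pos [ 0.464  -0.2854  0.2139] F [-0.3233 -0.3087 -0.2803] w 0.0851 q [-0.6895  0.2285  1.5959  0.0154  1.3054 -0.0795]
shift tool mm [36.0477 23.7527 14.0488] rot deg [-0.7957 -0.7455 -0.4733]
shift in final axes [36.033  23.8563 13.9104]
```

>>> send_rows([
  {"linear":[0.026,0.016,0.01],"delta_rot":[-0.8,-0.7,-0.5],"fingers":0.085},
  {"linear":[0.006,0.004,0.004],"delta_rot":[0,0,0],"fingers":0.085},
  {"linear":[0,0,0],"delta_rot":[0,0,0],"fingers":0.085},
])

```text
clock: 3.75
position: [0.4786, -0.3208, 0.1988]
ee_rot: [-0.001, 0.954, -0.3, -0.001]
contact_force: [0.2, 1.1, 0.5]
width: 0.0849
```

```bash
python3 go.py .480 -.3255 .072 -34.7
```

```text
clk 3.75 pos [ 0.4786 -0.3208  0.1988] F [0.2282 1.0752 0.4919] w 0.0849 q [-0.7117  0.2937  1.5421  0.0006  1.3084 -0.1035]
shift tool mm [  4.1629   3.157  126.7579] rot deg [-0.0499  0.1419 -0.157 ]
shift in final axes [  3.8404   3.0576 126.7705]
```

>>> send_rows([
  {"linear":[0.004,0.003,0.02],"delta_rot":[0,0,0],"fingers":0.085},
  {"linear":[0,0,0.03],"delta_rot":[0,0,0],"fingers":0.085},
  {"linear":[0,0,0.03],"delta_rot":[0,0,0],"fingers":0.085},
  {"linear":[0,0,0.025],"delta_rot":[0,0,0],"fingers":0.085},
  {"linear":[0,0,0.012],"delta_rot":[0,0,0],"fingers":0.085},
  {"linear":[0,0,0.006],"delta_rot":[0,0,0],"fingers":0.085},
  {"linear":[0,0,0],"delta_rot":[0,0,0],"fingers":0.085},
])

```text
clock: 4.33
position: [0.4796, -0.3173, 0.0754]
ee_rot: [-0.002, 0.955, -0.298, 0.0]
contact_force: [0.4, 0.6, 0.3]
width: 0.085
```

```bash
python3 go.py .480 -.3255 .072 -34.7;  python3 -c "
from h import *
snap('scene','f',(80,180,180,300),5)"
```

```text
clk 4.33 pos [ 0.4796 -0.3173  0.0754] F [0.3817 0.5586 0.3216] w 0.0850 q [-0.7081  0.3953  1.7218  0.0045  1.0252 -0.1055]
shift tool mm [5.0099 6.4714 3.3233] rot deg [-0.2237  0.0195  0.0396]
shift in final axes [5.0132 6.4549 3.3502]
```

View pics/f.png

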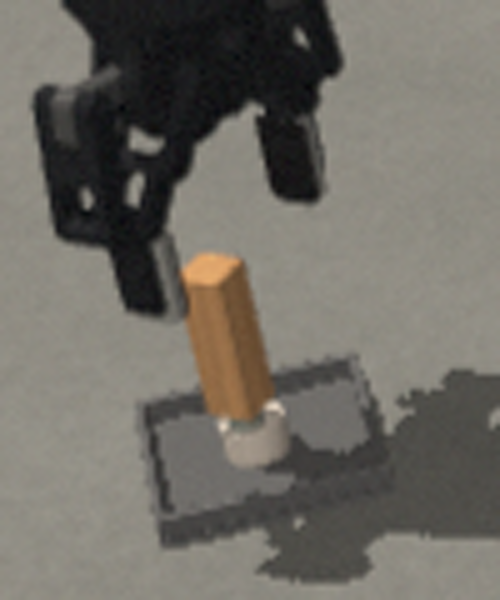

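```bash
python3 -c "
from h import *
d=np.array([.82,-.57,0])*.0425
o=np.array([.4796,-.3173,0])
for z in(.038,.05,.063,.09): print(z,((proj('scene',[o+d+[0,0,z],o-d+[0,0,z],o+[0,0,z]])-[80,180])*5).round())
for p in([.48,-.3255,.094],[.486,-.325,.094]): print((proj('scene',[p])-[80,180])*5)
print((proj('top',[[.48,-.3255,.094]])))
"
```

```text
0.038 [[196. 434.]
 [320. 320.]
 [260. 375.]]
0.05 [[190. 409.]
 [314. 295.]
 [254. 350.]]
0.063 [[182. 381.]
 [309. 269.]
 [247. 323.]]
0.09 [[167. 322.]
 [296. 211.]
 [234. 265.]]
[[209.84437666 260.11090592]]
[[211.1203081  267.69444136]]
[[487.40919499 277.94000326]]
```

>>> send_rows([
  {"linear":[0.005,0.006,0],"delta_rot":[0,0,0],"fingers":0.085},
  {"linear":[0,0,0],"delta_rot":[0,0,0],"fingers":0.085},
  {"linear":[0,0,0],"delta_rot":[0,0,0],"fingers":0.085},
])

```text
clock: 4.63
position: [0.4824, -0.3264, 0.0798]
ee_rot: [-0.001, 0.955, -0.297, 0.004]
contact_force: [-1.1, 0.4, 0.9]
width: 0.0849
```

```bash
python3 go.py .480 -.3255 .072 -34.7;  python3 -c "
from h import *
snap('scene','g',(80,180,180,300),5);print(manip.get_state()['position'])"
```

```text
clk 4.63 pos [ 0.4824 -0.3264  0.0798] F [-1.0967  0.4203  0.8611] w 0.0849 q [-0.7169  0.3969  1.7056  0.0048  1.0328 -0.1157]
shift tool mm [-2.556   0.6644  7.791 ] rot deg [-0.1919 -0.387   0.1172]
shift in final axes [-2.502   0.6434  7.8102]
[ 0.48272548 -0.3268474   0.08006077]
```

View pics/g.png

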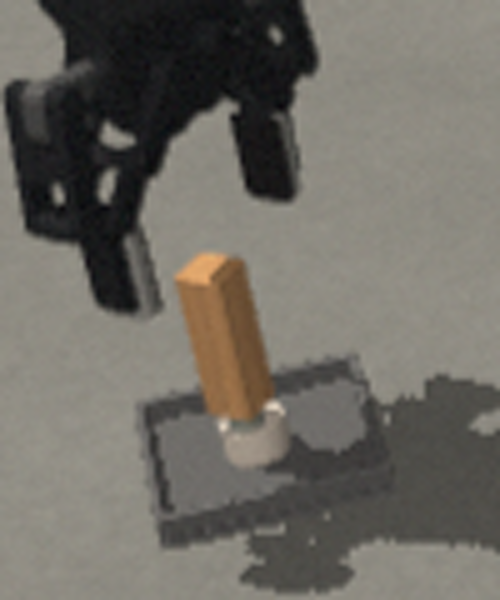

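```bash
python3 -c "
from h import *
im=snap('top','k',(420,220,520,320),6)
o=np.array([.4827,-.3268,0]);d=np.array([.82,-.57,0])*.0425
for z in(.067,.094,.13):print(((proj('top',[o+d+[0,0,z],o-d+[0,0,z],o+[0,0,z]])-[420,220]+.5)*6).round())
print(((proj('top',[[.48,-.3255,.094]])-[420,220]+.5)*6).round())
"
```

```text
[[439. 258.]
 [330. 441.]
 [385. 349.]]
[[466. 250.]
 [354. 438.]
 [410. 343.]]
[[504. 238.]
 [388. 433.]
 [447. 335.]]
[[407. 351.]]
```

View pics/k.png

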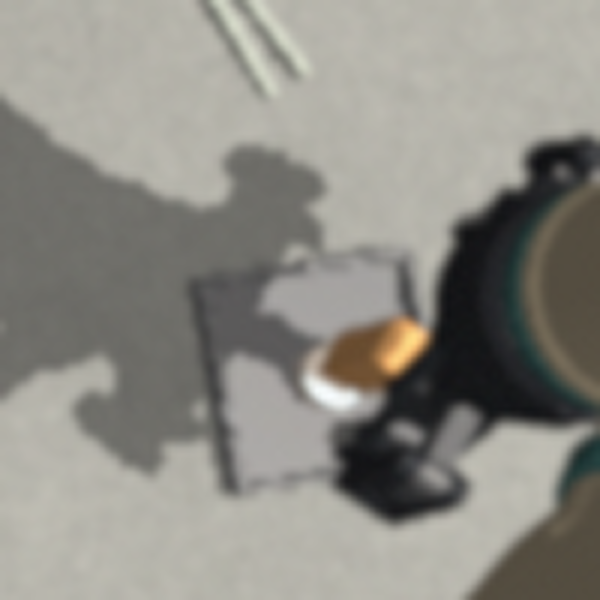

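```bash
python3 -c "
from h import *
im=cv2.imread('pics/scene.png');cv2.imwrite('pics/l.png',cv2.resize(im[0:110,410:520],None,fx=5,fy=5,interpolation=cv2.INTER_CUBIC))
o=np.array([.2212,.5305,.2235]);a=np.radians(67.4);d=np.array([np.cos(a),np.sin(a),0])*.0425
for z in(-.025,-.012,0,.02):print(z,((proj('scene',[o+d+[0,0,z],o-d+[0,0,z],o+[0,0,z]])-[410,0]+.5)*5).round())
"
```

```text
-0.025 [[337. 469.]
 [168. 466.]
 [252. 468.]]
-0.012 [[340. 444.]
 [170. 441.]
 [255. 443.]]
0 [[344. 420.]
 [173. 418.]
 [258. 419.]]
0.02 [[349. 381.]
 [177. 379.]
 [263. 380.]]
```

View pics/l.png

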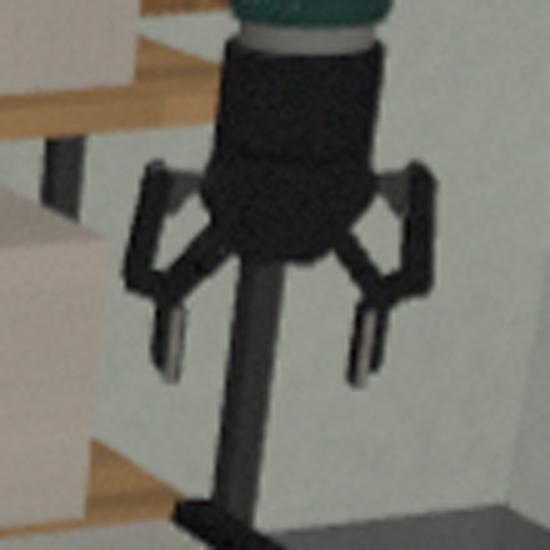

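The gripper is visibly about 30 mm higher than the tips-ahead figure implies: both the start view and the tray view put the open tips ~18 mm above the reported TCP. So I'll go lower than planned.

>>> send_rows([
  {"linear":[-0.003,-0.001,0.012],"delta_rot":[0,0,0],"fingers":0.085},
  {"linear":[0,0,0.01],"delta_rot":[0,0,0],"fingers":0.085},
  {"linear":[0,0,0.006],"delta_rot":[0,0,0],"fingers":0.085},
  {"linear":[0,0,0.003],"delta_rot":[0,0,0],"fingers":0.085},
  {"linear":[0,0,0],"delta_rot":[0,0,0],"fingers":0.085},
])

```text
clock: 5.15
position: [0.4823, -0.3258, 0.0495]
ee_rot: [0.001, 0.955, -0.298, 0.006]
contact_force: [-1.0, 0.5, 0.3]
width: 0.0852
```

```bash
python3 go.py .480 -.3235 .047 -34.7;  python3 -c "
from h import *
a=snap('scene','m',(80,180,180,300),5);b=snap('top','m2',(420,220,520,320),5)
c=[cv2.imread('pics/'+n+'.png') for n in('m','m2')];c[1]=cv2.copyMakeBorder(c[1],0,100,0,0,0);s=cv2.hconcat(c);cv2.imwrite('pics/n.png',cv2.resize(s,None,fx=.79,fy=.79))"
```

```text
clk 5.15 pos [ 0.4823 -0.3258  0.0495] F [-1.0427  0.5146  0.2881] w 0.0852 q [-0.7162  0.4264  1.7469  0.0049  0.956  -0.1146]
shift tool mm [-3.2592 -0.5457  2.5008] rot deg [-0.1515 -0.7235  0.074 ]
shift in final axes [-3.2281 -0.5482  2.5403]
```

View pics/n.png

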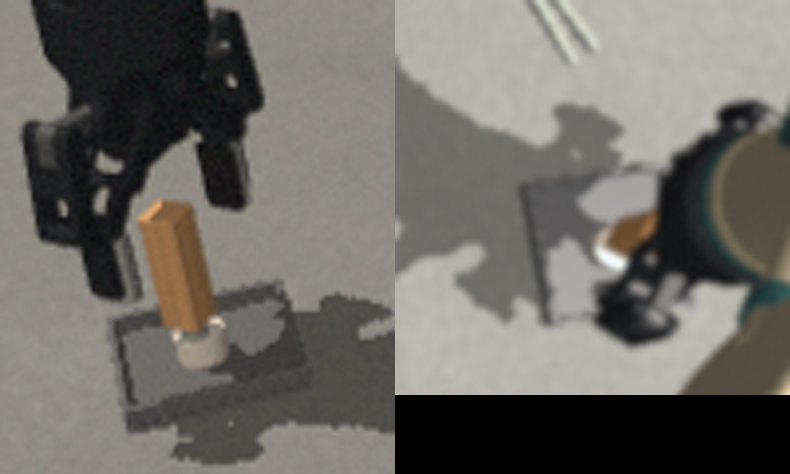

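>>> send_rows([
  {"linear":[-0.001,0,0.007],"delta_rot":[0,-0.5,0],"fingers":0.085},
  {"linear":[0,0,0.003],"delta_rot":[0,0,0],"fingers":0.085},
  {"linear":[0,0,0],"delta_rot":[0,0,0],"fingers":0.05},
  {"linear":[0,0,0],"delta_rot":[0,0,0],"fingers":0.03},
  {"linear":[0,0,0],"delta_rot":[0,0,0],"fingers":0.015},
  {"linear":[0,0,0],"delta_rot":[0,0,0],"fingers":0.01},
  {"linear":[0,0,0],"delta_rot":[0,0,0],"fingers":0.01},
  {"linear":[0,0,0],"delta_rot":[0,0,0],"fingers":0.01},
  {"linear":[0,0,0],"delta_rot":[0,0,0],"fingers":0.01},
], force=40)

```text
clock: 6.0
position: [0.483, -0.3264, 0.0403]
ee_rot: [-0.0, 0.955, -0.298, 0.004]
contact_force: [-1.3, -1.0, -0.8]
width: 0.0194
```

```bash
python3 go.py .480 -.3235 .14 15.9
```

```text
clk 6.00 pos [ 0.483  -0.3264  0.0403] F [-1.3034 -1.0049 -0.7504] w 0.0194 q [-0.7155  0.4408  1.7502  0.0036  0.9442 -0.1134]
shift tool mm [ -3.4252  -0.9175 -99.7726] rot deg [  0.052   -0.4168 -50.5223]
shift in final axes [ -2.0673  -3.6062 -99.749 ]
```

>>> send_rows([
  {"linear":[0,0,-0.02],"delta_rot":[0,0,0],"fingers":0.01},
  {"linear":[0,0,-0.03],"delta_rot":[0,0,0],"fingers":0.01},
  {"linear":[0,0,-0.03],"delta_rot":[0,0,0],"fingers":0.01},
  {"linear":[0,0,0],"delta_rot":[0,0,-7],"fingers":0.01},
  {"linear":[0,0,0],"delta_rot":[0,0,-7],"fingers":0.01},
  {"linear":[0,0,0],"delta_rot":[0,0,-7],"fingers":0.01},
  {"linear":[0,0,0],"delta_rot":[0,0,-7],"fingers":0.01},
  {"linear":[0,0,0],"delta_rot":[0,0,-7],"fingers":0.01},
  {"linear":[0,0,0],"delta_rot":[0,0,-7],"fingers":0.01},
  {"linear":[0,0,0],"delta_rot":[0,0,-6.5],"fingers":0.01},
  {"linear":[0,0,0],"delta_rot":[0,0,0],"fingers":0.01},
])

```text
clock: 6.92
position: [0.4807, -0.3247, 0.1235]
ee_rot: [-0.0, 0.991, 0.134, 0.002]
contact_force: [-0.0, -0.6, -1.0]
width: 0.0193
```

```bash
python3 go.py .480 -.3235 .12 15.9; python3 -c "
from h import *
snap('scene','o')
print([(m['p'],m['extent']) for m in manip.masks_of('pusher','scene')])"
```

```text
clk 6.92 pos [ 0.4807 -0.3247  0.1235] F [-0.0074 -0.5649 -1.0014] w 0.0193 q [-0.716   0.3537  1.651   0.0033  1.1344 -0.9871]
shift tool mm [-0.3447 -1.3118  3.4881] rot deg [ 0.0257 -0.2243 -0.4429]
shift in final axes [-0.3209 -1.3128  3.49  ]
[(0.75, [111.5, 219.6, 129.1, 238.6]), (0.63, [272.5, 219.8, 397.4, 297.2])]
```

```bash
python3 go.py .555 .015 .11 15.9
```

```text
clk 7.02 pos [ 0.4807 -0.3247  0.1235] F [-0.7492  0.2041 -0.9052] w 0.0190 q [-0.716   0.3538  1.6509  0.0034  1.1344 -0.9822]
shift tool mm [ 160.5568 -308.4152   13.9895] rot deg [ 0.0219 -0.225  -0.73  ]
shift in final axes [ 164.527 -306.339   13.469]
```

>>> send_rows([
  {"linear":[0.016,-0.031,0],"delta_rot":[0,0,-0.5],"fingers":0.01},
  {"linear":[0.017,-0.032,0],"delta_rot":[0,0,0],"fingers":0.01},
  {"linear":[0.017,-0.032,0],"delta_rot":[0,0,0],"fingers":0.01},
  {"linear":[0.017,-0.032,0],"delta_rot":[0,0,0],"fingers":0.01},
  {"linear":[0.017,-0.032,0],"delta_rot":[0,0,0],"fingers":0.01},
  {"linear":[0.017,-0.032,0],"delta_rot":[0,0,0],"fingers":0.01},
  {"linear":[0.017,-0.032,0],"delta_rot":[0,0,0],"fingers":0.01},
  {"linear":[0.017,-0.032,0],"delta_rot":[0,0,0],"fingers":0.01},
  {"linear":[0.017,-0.03,0],"delta_rot":[0,0,0],"fingers":0.01},
  {"linear":[0.01,-0.018,0],"delta_rot":[0,0,0],"fingers":0.01},
  {"linear":[0,0,0],"delta_rot":[0,0,0],"fingers":0.01},
  {"linear":[0,0,0],"delta_rot":[0,0,0],"fingers":0.01},
])

```text
clock: 8.02
position: [0.5642, 0.0215, 0.1222]
ee_rot: [0.001, 0.993, 0.117, 0.004]
contact_force: [-0.3, -0.6, -0.3]
width: 0.0195
```

```bash
python3 go.py .555 .015 .06 15.9
```

```text
clk 8.02 pos [0.5642 0.0215 0.1222] F [-0.2634 -0.616  -0.3331] w 0.0195 q [-0.0842  0.3314  1.6902 -0.0016  1.1125 -0.318 ]
shift tool mm [-10.8875   3.944   62.1859] rot deg [ 0.2218 -0.3816 -2.4657]
shift in final axes [-10.6381   3.7216  62.2427]
```

>>> send_rows([
  {"linear":[-0.006,0.002,0.01],"delta_rot":[0.2,-0.3,-2.3],"fingers":0.01},
  {"linear":[-0.004,0.001,0.02],"delta_rot":[0,0,0],"fingers":0.01},
  {"linear":[0,0,0.016],"delta_rot":[0,0,0],"fingers":0.01},
  {"linear":[0,0,0.005],"delta_rot":[0,0,0],"fingers":0.01},
  {"linear":[0,0,0],"delta_rot":[0,0,0],"fingers":0.01},
  {"linear":[0,0,0],"delta_rot":[0,0,0],"fingers":0.01},
])

```text
clock: 8.52
position: [0.5553, 0.0109, 0.0708]
ee_rot: [0.002, 0.991, 0.133, 0.001]
contact_force: [0.1, -1.1, -1.3]
width: 0.0194
```

```bash
python3 go.py .555 .015 .05 15.9;python3 -c "
from h import *
a=snap('scene','p',(270,190,400,290),6);snap('top','p2')"
```

```text
clk 8.52 pos [0.5553 0.0109 0.0708] F [ 0.1269 -1.0679 -1.3038] w 0.0194 q [-0.1041  0.3733  1.7738 -0.0029  0.991  -0.3685]
shift tool mm [ 0.7758 -4.1498 20.8276] rot deg [ 0.206  -0.1371 -0.6578]
shift in final axes [ 0.8728 -4.0654 20.8403]
```

View pics/p.png

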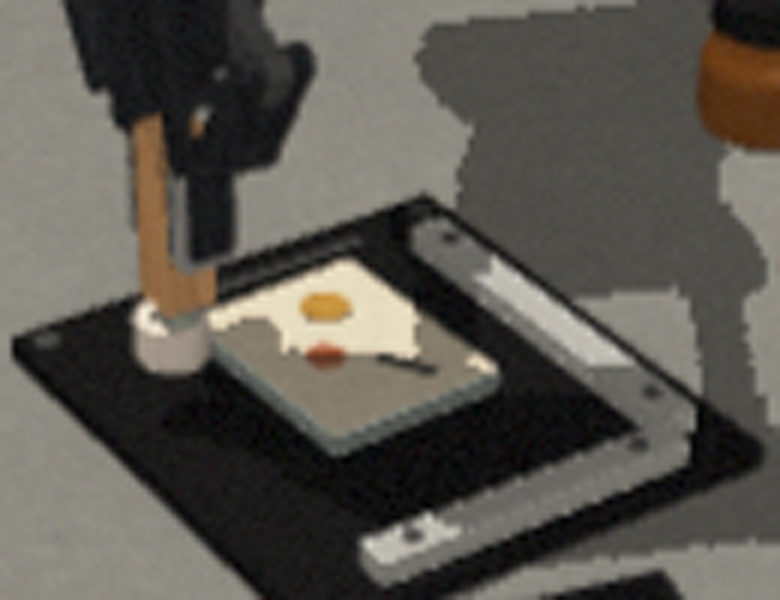

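```bash
cat > foot.py <<'E'
from h import *
from scipy.optimize import least_squares
co=np.array([.618,.1595]);yaw=.277
R=np.array([[np.cos(yaw),-np.sin(yaw)],[np.sin(yaw),np.cos(yaw)]])
def hull(n,c,z0,r=.013,h=.016):
    t=np.linspace(0,2*np.pi,60);p=np.c_[c[0]+r*np.cos(t),c[1]+r*np.sin(t)]
    return proj(n,np.r_[np.c_[p,t*0+z0],np.c_[p,t*0+z0+h]])
def solve(l,r,b,z0,n='scene'):
    f=lambda c:(lambda h:[h[:,0].min()-l,h[:,0].max()-r,h[:,1].max()-b])(hull(n,c,z0))
    s=least_squares(f,[.55,.01],x_scale=.01);return s.x,s.fun
def incorner(p): return R.T@(np.array(p)-co)
E
python3 - <<'E'
from foot import *
np.set_printoptions(precision=4,suppress=True)
s=manip.get_state()
for z in(.03,.0345,.04):
    x,f=solve(133/6+270-.5,208/6+270-.5,375/6+190-.5,z);print(z,x,f,incorner(x),x-[.5553,.0109])
# mount/corner in scene: measured vs projected
q=lambda cf,z:((proj('scene',[[*(co+R@np.array(cf)),z]])[0]-[270,190]+.5)*6).round()
M=np.array([.539,.0717]);a=.311;Rm=np.array([[np.cos(a),-np.sin(a)],[np.sin(a),np.cos(a)]])
for v in((.045,-.035),(.045,.035),(-.045,.035)): print('mount corner',v,((proj('scene',[[*(M+Rm@np.array(v)),.018]])[0]-[270,190]+.5)*6).round())
print('corner top',q((0,0),.02),'short end inner',q((0,-.122),.02),'long end',q((-.15,0),.02),'board -x-y',q((-.181,-.151),.01),'+x+y',q((.019,.029),.01))
E
```

```text
0.03 [0.5461 0.0081] [-0.2776  0.2795 -0.01  ] [-0.1106 -0.126 ] [-0.0092 -0.0028]
0.0345 [0.5526 0.0065] [-0.325   0.3272 -0.0118] [-0.1048 -0.1293] [-0.0027 -0.0044]
0.04 [0.5606 0.0046] [-0.3838  0.3865 -0.014 ] [-0.0976 -0.1333] [ 0.0053 -0.0063]
mount corner (0.045, -0.035) [336. 435.]
mount corner (0.045, 0.035) [503. 367.]
mount corner (-0.045, 0.035) [351. 255.]
corner top [666. 415.] short end inner [361. 536.] long end [413. 222.] board -x-y [ 12. 331.] +x+y [768. 439.]
```

>>> send_rows([
  {"linear":[0,0,0.009],"delta_rot":[0.2,0,-0.6],"fingers":0.01},
  {"linear":[0,0,0.006],"delta_rot":[0,0,0],"fingers":0.01},
  {"linear":[0,0,0.003],"delta_rot":[0,0,0],"fingers":0.01},
  {"linear":[0,0,0],"delta_rot":[0,0,0],"fingers":0.01},
  {"linear":[0,0,0],"delta_rot":[0,0,0],"fingers":0.01},
])

```text
clock: 9.03
position: [0.5581, 0.0104, 0.054]
ee_rot: [0.0, 0.99, 0.138, 0.004]
contact_force: [-0.5, 0.4, -0.6]
width: 0.0193
```

```bash
cat >> go.py <<'E'
    import foot;c=foot.incorner(s["position"][:2]);print('TCP in corner mm',c*1e3,'F board',foot.R.T@s["contact_force"][:2],s["contact_force"][2])
E
python3 go.py .5553 .0109 .0495 15.9
```

```text
File "go.py", line 12
    import foot;c=foot.incorner(s["position"][:2]);print('TCP in corner mm',c*1e3,'F board',foot.R.T@s["contact_force"][:2],s["contact_force"][2])
IndentationError: unexpected indent
```

```bash
cat > go.py <<'E'
import sys
from foot import *
from scipy.spatial.transform import Rotation as Ro
np.set_printoptions(precision=2,suppress=True)
def go(x,y,z,yw):
    "target: TCP in corner frame mm (x,y), world z mm, yaw deg"
    s=manip.get_state();w=s["ee_rot"];Rr=Ro.from_quat([*w[1:],w[0]])
    T=Ro.from_euler('z',yw,degrees=True)*Ro.from_euler('x',180,degrees=True)
    t=np.r_[co+R@np.array([x,y])/1e3,z/1e3]
    print('clk %.2f TCPcorner'%s["clock"],incorner(s["position"][:2])*1e3,'z',s["position"][2]*1e3,'Fboard',R.T@s["contact_force"][:2],s["contact_force"][2],'M',s["moment"])
    print('shift tool mm',Rr.inv().apply(t-s["position"])*1e3,'rot',(Rr.inv()*T).as_rotvec(degrees=True))
if __name__=="__main__": go(*map(float,sys.argv[1:]))
E
python3 go.py -101 -126 49.5 15.9
python3 - <<'E'
from go import *
for i in range(6): manip.get_image('top');s=manip.get_state();print(s['position']*1e3,s['contact_force'],s['ee_rot'])
E
```

```text
clk 9.03 TCPcorner [ -98.44 -127.06] z 53.971651255026266 Fboard [-0.4   0.48] -0.5509275203803403 M [-0.02  0.06 -0.01]
shift tool mm [-2.6  -1.07  4.45] rot [ 0.12 -0.49 -0.02]
[557.96  10.43  53.96] [-0.37  1.    0.03] [0.   0.99 0.14 0.  ]
[558.05  10.44  54.11] [ 0.13  0.35 -0.31] [0.   0.99 0.14 0.  ]
[558.16  10.44  54.26] [ 0.54 -0.2  -1.02] [0.   0.99 0.14 0.  ]
[558.21  10.41  54.32] [ 0.92 -0.39 -1.43] [0.   0.99 0.14 0.  ]
[558.26  10.4   54.38] [ 0.23 -0.4  -0.3 ] [0.   0.99 0.14 0.  ]
[558.25  10.38  54.38] [ 0.26  0.74 -0.32] [0.   0.99 0.14 0.  ]
```

>>> send_rows([
  {"linear":[-0.002,0,0.003],"delta_rot":[0.1,-0.4,0],"fingers":0.01},
  {"linear":[0,0,0.002],"delta_rot":[0,0,0],"fingers":0.01},
  {"linear":[0,0,0],"delta_rot":[0,0,0],"fingers":0.01},
  {"linear":[0,0,0],"delta_rot":[0,0,0],"fingers":0.01},
])

```text
clock: 9.67
position: [0.5564, 0.0099, 0.0492]
ee_rot: [0.0, 0.99, 0.138, 0.001]
contact_force: [-0.5, -0.4, -0.1]
width: 0.0197
```

```bash
python3 go.py -101 -126 49.5 15.9;python3 - <<'E'
from go import *
im=snap('scene','q');print(manip.get_state()['position'])
m=[q for q in manip.masks_of('pusher','scene')];print([(round(q['p'],2),q['extent']) for q in m])
cv2.imwrite('pics/q2.png',cv2.resize(im[215:275,275:355],None,fx=8,fy=8,interpolation=cv2.INTER_CUBIC))
# foot column profile: at foot center col
g=im[:,:,:].min(2)
print(g[236:264,290:308])
E
```

```text
clk 9.67 TCPcorner [-100.2  -127.09] z 49.19882438849683 Fboard [-0.56 -0.3 ] -0.10586199877078017 M [ 0.02 -0.01  0.03]
shift tool mm [-0.8  -1.09 -0.3 ] rot [ 0.05 -0.12 -0.01]
[0.56 0.01 0.05]
[(0.73, [290.1, 219.8, 306.4, 262.7])]
[[129 107  79  68  65  71  70  72  69  99  96  54  25  26  20  26  26  28]
 [129 109  89  72  65  67  70  68  74 101  95  53  21  26  22  26  24  24]
 [130 114  92  68  67  70  69  68  71  98  95  58  25  22  27  26  23  23]
 [105  65  64  56  65  72  71  70  71 101  92  53  27  25  28  23  24  23]
 [ 26  22  30  54  67  68  70  70  77 100  95  55  20  21  25  18  21  26]
 [ 28  26  32  58  68  68  71  71  77 100  94  61  22  23  24  22  22  42]
 [ 27  31  44  60  65  70  67  69  76 101  97  80  32  28  37  41  60  76]
 [ 29  47  56  60  68  67  66  66  69  97  97  92  67  61  70  77  99 106]
 [ 30  26  32  47  65  70  68  70  69  74  95  94  94  89  83  81  93 111]
 [ 25  24  28  53  67  70  72  70  67  67  75  82  75  71  69  75  94 109]
 [ 23  19  34  47  65  68  68  67  67  64  68  67  64  72  70  75  93 106]
 [ 24  28  28  46  66  69  70  70  68  6
[... 535 characters left out ...]
126 123  98  31  19  12]
 [ 27  34  83 132 139 144 160 155 135 134 138 131 124 120  98  31   6  11]
 [ 26  34  79 133 135 140 137 134 134 134 135 132 122 115  99  33  13  14]
 [ 27  28  75 135 136 139 137 133 134 136 133 133 126 117 100  33  12  19]
 [ 21  27  63 122 135 134 135 134 135 135 131 130 123 115  90  29  13  17]
 [ 24  26  38  76 127 136 134 135 134 135 133 130 122 101  66  16   4  11]
 [ 29  22  25  46  94 119 126 130 133 126 120 114  98  51  18  12  15  11]
 [ 23  26  23  24  18  52  82  95 111  87  83  58  15  13  12  10  10   9]
 [ 24  22  30  26  26  25  20  20  18  13  11  22   9   9  17  10   4  14]
 [ 24  24  23  25  29  21  24  28  23  17  22  20  20  10  11   7  21   8]]
```

Run:
```python
from go import *
np.set_printoptions(precision=4,suppress=True)
for z in(.0105,.013,.0155):
    x,f=solve(291.8,304.6,261.2,z);print(z,x,f,incorner(x),x-[.5564,.0099])
```

```text
0.0105 [0.5504 0.0068] [-0.0887  0.0893 -0.0031] [-0.1068 -0.1284] [-0.006  -0.0031]
0.013 [0.5539 0.006 ] [-0.114   0.1147 -0.004 ] [-0.1036 -0.1301] [-0.0025 -0.0039]
0.0155 [0.5574 0.0052] [-0.1394  0.1404 -0.0049] [-0.1005 -0.1319] [ 0.001  -0.0047]
```

>>> send_rows([
  {"linear":[-0.001,-0.003,0],"delta_rot":[0,0,0],"fingers":0.01},
  {"linear":[0,-0.003,0],"delta_rot":[0,0,0],"fingers":0.01},
  {"linear":[0,-0.003,0],"delta_rot":[0,0,0],"fingers":0.01},
  {"linear":[0,-0.003,0],"delta_rot":[0,0,0],"fingers":0.01},
  {"linear":[0,-0.002,0],"delta_rot":[0,0,0],"fingers":0.01},
  {"linear":[0,0,0],"delta_rot":[0,0,0],"fingers":0.01},
])

```text
clock: 10.27
position: [0.551, 0.0246, 0.0495]
ee_rot: [0.0, 0.99, 0.138, 0.001]
contact_force: [-0.2, -0.3, -0.9]
width: 0.0197
```

```bash
python3 go.py -101 -95 49.5 15.9
```

```text
clk 10.27 TCPcorner [-101.28 -111.41] z 49.464825298128154 Fboard [-0.23 -0.22] -0.850277672465284 M [-0.02  0.01  0.02]
shift tool mm [  0.29 -16.41  -0.04] rot [ 0.03 -0.15 -0.02]
```

>>> send_rows([
  {"linear":[0,-0.002,0],"delta_rot":[0,0,0],"fingers":0.01},
  {"linear":[0,-0.002,0],"delta_rot":[0,0,0],"fingers":0.01},
  {"linear":[0,-0.002,0],"delta_rot":[0,0,0],"fingers":0.01},
  {"linear":[0,-0.002,0],"delta_rot":[0,0,0],"fingers":0.01},
  {"linear":[0,-0.002,0],"delta_rot":[0,0,0],"fingers":0.01},
  {"linear":[0,-0.002,0],"delta_rot":[0,0,0],"fingers":0.01},
  {"linear":[0,-0.002,0],"delta_rot":[0,0,0],"fingers":0.01},
  {"linear":[0,-0.002,0],"delta_rot":[0,0,0],"fingers":0.01},
  {"linear":[0,-0.002,0],"delta_rot":[0,0,0],"fingers":0.01},
  {"linear":[0,-0.002,0],"delta_rot":[0,0,0],"fingers":0.01},
])

```text
clock: 11.1
position: [0.5456, 0.0448, 0.0496]
ee_rot: [0.001, 0.99, 0.139, 0.002]
contact_force: [0.3, -0.5, -1.3]
width: 0.0194
```

```bash
cat > chk.py <<'E'
from go import *
import fit
def mount(x0):
    im=manip.get_image('top')[:,:,::-1];f=im.astype(float).max(2)
    x0=np.array(x0);h=np.array([.053,.043]);c,s=np.cos(x0[2]),np.sin(x0[2]);A=np.array([[c,-s],[s,c]])
    Q=np.array([[-1,-1],[1,-1],[1,1],[-1,1]])*h@A.T+x0[:2]
    m=np.zeros(f.shape,np.uint8);cv2.fillPoly(m,[np.round(proj('top',np.c_[Q,np.full(4,.018)])).astype(np.int32)],1)
    return f,m
def force(n=6):
    F=[]
    for i in range(n): manip.get_image('scene');s=manip.get_state();F.append([*(R.T@s['contact_force'][:2]),s['contact_force'][2]])
    print('F board mean',np.mean(F,0),'+-',np.std(F,0)/n**.5,'TCPcorner',incorner(s['position'][:2])*1e3,s['position'][2]*1e3)
E
python3 go.py -101 -80 49.5 15.9; python3 -c "
from chk import *
force(5);snap('scene','r',(270,190,400,290),6);manip.get_image('top')
m=manip.masks_of('mount','scene')+manip.masks_of('mount','top');print([(round(q['p'],2),q['extent']) for q in m])"
```

```text
clk 11.10 TCPcorner [-101.    -90.51] z 49.56881291608162 Fboard [ 0.19 -0.53] -1.286644226367423 M [-0.17 -0.02  0.  ]
shift tool mm [  0.01 -10.51   0.04] rot [ 0.16 -0.18  0.03]
F board mean [ 0.22  0.01 -1.25] +- [0.15 0.18 0.31] TCPcorner [-101.03  -90.53] 49.53186680108469
[(0.83, [320.7, 232.9, 359.7, 265.2]), (0.79, [292.3, 251.8, 324.1, 285.6])]
```

View pics/r.png

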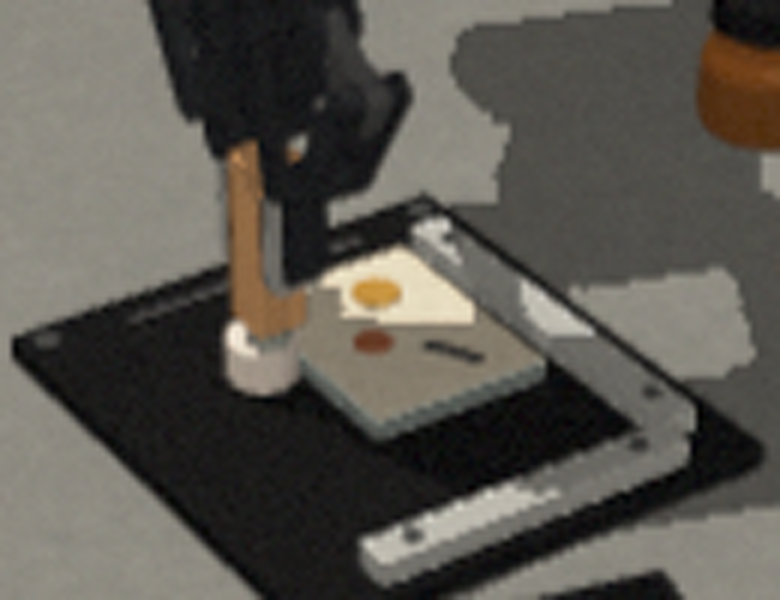

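The picture shows the mount flat and pushed towards the long stop, with its top corners at crop (405,248), (546,368) and (378,428). The foot is touching its near side.

```bash
python3 -c "
from go import *
P=ray('scene',np.array([(405,247),(546,366),(378,428)])/6+[270,190]-.5,.018)
P=np.array([incorner(p[:2]) for p in P])*1e3
print(P,np.degrees(np.arctan2(*(P[1]-P[0])[::-1])),np.linalg.norm(P[1]-P[0]),(P[0]+P[2])/2)"
```

```text
[[-139.71  -10.34]
 [ -48.44  -13.86]
 [ -49.35  -82.55]] -2.211369430595021 91.33060439098588 [-94.53 -46.45]
```

>>> send_rows([
  {"linear":[0,-0.0015,0],"delta_rot":[0,0,0],"fingers":0.01},
  {"linear":[0,-0.0015,0],"delta_rot":[0,0,0],"fingers":0.01},
  {"linear":[0,-0.0015,0],"delta_rot":[0,0,0],"fingers":0.01},
  {"linear":[0,-0.001,0],"delta_rot":[0,0,0],"fingers":0.01},
  {"linear":[0,-0.001,0],"delta_rot":[0,0,0],"fingers":0.01},
])

```text
clock: 11.97
position: [0.5441, 0.0504, 0.0496]
ee_rot: [0.002, 0.99, 0.138, 0.002]
contact_force: [0.4, -0.8, -0.7]
width: 0.0196
```

```bash
python3 -c "
from chk import *
force(4)"
```

```text
F board mean [-0.15 -0.42 -1.22] +- [0.12 0.24 0.15] TCPcorner [-100.94  -84.57] 49.566734814865946
```

>>> send_rows([
  {"linear":[0,-0.0005,0],"delta_rot":[0,0,0],"fingers":0.01},
  {"linear":[0,-0.0005,0],"delta_rot":[0,0,0],"fingers":0.01},
])

```text
clock: 12.33
position: [0.5438, 0.0514, 0.0496]
ee_rot: [0.002, 0.99, 0.138, 0.002]
contact_force: [0.7, -0.4, -0.9]
width: 0.0197
```

```bash
python3 -c "
from chk import *
force(4)"
```

```text
F board mean [-0.01 -0.92 -0.73] +- [0.11 0.24 0.2 ] TCPcorner [-100.93  -83.69] 49.58031327848684
```

>>> send_rows([
  {"linear":[0,-0.0005,0],"delta_rot":[0,0,0],"fingers":0.01},
  {"linear":[0,-0.0005,0],"delta_rot":[0,0,0],"fingers":0.01},
  {"linear":[0,0,0],"delta_rot":[0,0,0],"fingers":0.01},
])

```text
clock: 12.78
position: [0.5438, 0.0521, 0.0496]
ee_rot: [0.002, 0.99, 0.138, 0.002]
contact_force: [-0.3, -1.0, -1.5]
width: 0.0199
```

```bash
python3 -c "
from chk import *
force(4)"
```

```text
F board mean [-0.09 -1.17 -1.  ] +- [0.22 0.19 0.16] TCPcorner [-100.77  -82.97] 49.55316663530456
```

>>> send_rows([
  {"linear":[0,-0.0005,0],"delta_rot":[0,0,0],"fingers":0.01},
  {"linear":[0,-0.0005,0],"delta_rot":[0,0,0],"fingers":0.01},
  {"linear":[0,0,0],"delta_rot":[0,0,0],"fingers":0.01},
])

```text
clock: 13.23
position: [0.5442, 0.0527, 0.0497]
ee_rot: [0.002, 0.99, 0.139, 0.003]
contact_force: [0.3, -1.1, -1.7]
width: 0.0194
```

```bash
python3 -c "
from chk import *
force(4)"
```

```text
F board mean [ 0.14 -0.83 -1.53] +- [0.25 0.09 0.07] TCPcorner [-100.18  -82.56] 49.68139915187638
```

>>> send_rows([
  {"linear":[0,-0.0007,0],"delta_rot":[0,0,0],"fingers":0.01},
  {"linear":[0,-0.0007,0],"delta_rot":[0,0,0],"fingers":0.01},
  {"linear":[0,-0.0007,0],"delta_rot":[0,0,0],"fingers":0.01},
])

```text
clock: 13.68
position: [0.5451, 0.0539, 0.05]
ee_rot: [0.003, 0.99, 0.139, 0.004]
contact_force: [2.8, -2.3, -1.4]
width: 0.0196
```

```bash
python3 -c "
from chk import *
force(4)
im=snap('top','s');m=manip.masks_of('mount','top')[0];ys,xs=np.nonzero(m['pixels'])
b=cv2.boxPoints(cv2.minAreaRect(np.c_[xs,ys].astype(np.float32)));print(m['p'],[incorner(p[:2])*1e3 for p in ray('top',b,.018)])
# gap profile along +y at several x (corner frame) in max channel, z=.018
f=im.max(2).astype(np.float32)
for x in(-130,-110,-80,-65):
    P=np.array([[*(co+R@np.array([x/1e3,y/1e3])),.018] for y in range(-30,13,2)]);q=proj('top',P).astype(np.float32)
    print(x,cv2.remap(f,q[:,0],q[:,1],cv2.INTER_LINEAR).ravel().astype(int))
"
```

```text
F board mean [ 1.63 -3.38 -1.43] +- [0.1  0.13 0.43] TCPcorner [-98.96 -81.57] 50.002939207320395
0.75 [array([-63.43,  -1.15]), array([-64.59, -69.74]), array([-141.67,  -68.25]), array([-140.37,   -0.43])]
-130 [243 244 244 245 245 246 246 246 246 246 246 245 244 241 233 228 225 224
 214 214 217 208]
-110 [235 235 237 239 242 243 245 245 245 245 245 245 244 239 231 227 228 227
 215 180 161 159]
-80 [120 123 145 165 174 177 177 176 176 177 179 180 172 158 153 156 166 173
 178 182 183 183]
-65 [128 123 115 110 112 122 138 137 125 114 115 136 154 165 173 178 182 183
 182 180 178 173]
```

Bearing on the long stop at about 3.4 N in y, with no dark gap between the mount and the stop. I'll back off, lift, and go round to the mount's −x side.

>>> send_rows([
  {"linear":[0,0.003,0],"delta_rot":[0,0,0],"fingers":0.01},
  {"linear":[0,0.006,0],"delta_rot":[0,0,0],"fingers":0.01},
  {"linear":[-0.001,0.009,-0.003],"delta_rot":[0.3,-0.3,0],"fingers":0.01},
  {"linear":[0,0,-0.02],"delta_rot":[0,0,0],"fingers":0.01},
  {"linear":[-0.01,0,-0.02],"delta_rot":[0,0,0],"fingers":0.01},
  {"linear":[-0.02,-0.018,0],"delta_rot":[0,0,0],"fingers":0.01},
  {"linear":[-0.02,-0.018,0],"delta_rot":[0,0,0],"fingers":0.01},
  {"linear":[-0.015,-0.018,0],"delta_rot":[0,0,0],"fingers":0.01},
  {"linear":[-0.004,-0.01,0],"delta_rot":[0,0,0],"fingers":0.01},
  {"linear":[0,0,0],"delta_rot":[0,0,0],"fingers":0.01},
  {"linear":[0,0,0],"delta_rot":[0,0,0],"fingers":0.01},
])

```text
clock: 14.9
position: [0.4582, 0.0777, 0.0953]
ee_rot: [-0.004, 0.991, 0.136, -0.006]
contact_force: [-0.5, -0.1, 0.0]
width: 0.0195
```

```bash
python3 go.py -168 -32 70 15.9; python3 -c "
from chk import *
a=snap('scene','t',(270,190,400,290),6);im=snap('top','t2',(255,195,365,315),5)
c=[cv2.imread('pics/'+n+'.png') for n in('t','t2')];c[1]=cv2.resize(c[1],None,fx=.8,fy=.8);c[0]=cv2.resize(c[0],None,fx=.46,fy=.46);h=max(x.shape[0] for x in c)
cv2.imwrite('pics/u.png',cv2.hconcat([cv2.copyMakeBorder(x,0,h-x.shape[0],0,0,0) for x in c]))
m=manip.masks_of('mount','top')[0];ys,xs=np.nonzero(m['pixels'])
b=cv2.boxPoints(cv2.minAreaRect(np.c_[xs,ys].astype(np.float32)));print(m['p'],[incorner(p[:2])*1e3 for p in ray('top',b,.018)])
force(3)"
```

```text
clk 14.90 TCPcorner [-176.08  -34.94] z 95.34938144192229 Fboard [-0.48  0.07] 0.0008170619130790646 M [-0.02 -0.01  0.01]
shift tool mm [ 8.34 -2.72 25.29] rot [-0.59  0.63 -0.32]
0.54 [array([-53.58, -42.18]), array([-58.06, -66.72]), array([-61.13, -66.16]), array([-56.65, -41.64])]
F board mean [-0.22 -0.21 -1.1 ] +- [0.38 0.18 0.25] TCPcorner [-175.52  -35.41] 94.95115100637481
```

```bash
cat > edges.py <<'E'
from chk import *
def prof(im,n,pts,z):
    P=np.array([[*(co+R@(np.array(p)/1e3)),z] for p in pts]);q=proj(n,P).astype(np.float32)
    return cv2.remap(im.max(2).astype(np.float32),q[:,0],q[:,1],cv2.INTER_LINEAR).ravel()
def edge(im,n,a,b,z,thr=60):
    """from a (dark board side) to b (mount): first crossing of thr, corner-frame mm"""
    a,b=np.array(a,float),np.array(b,float);N=int(np.linalg.norm(b-a)/.25);pts=[a+(b-a)*i/N for i in range(N+1)]
    v=prof(im,n,pts,z);i=np.argmax(v>thr);return pts[i] if v[i]>thr and i>0 else None
def measure(im=None,n='scene',x=-95,y=-35,verb=1):
    if im is None: im=manip.get_image(n)[:,:,::-1]
    res={}
    for nm,lines,z in(('-y',[((x+d,y-60),(x+d,y)) for d in(-35,-25,-15,-5,5,15,25,35)],.010),('+x',[((x+75,y+d),(x,y+d)) for d in(-25,-15,-5,5,15,25)],.010),('-x',[((x-75,y+d),(x,y+d)) for d in(-25,-15,-5,5,15,25)],.018)):
        e=[edge(im,n,a,b,z) for a,b in lines];e=np.array([p for p in e if p is not None]);res[nm]=e
        if verb and len(e):
            k=1 if nm=='-y' else 0;print(nm,[tuple(p.round(1)) for p in e])
    return res
E
python3 -c "
from edges import *
im=cv2.imread('pics/o.png');
measure(cv2.imread('pics/scene.png'),x=-100,y=-63)
print('now');measure()"
```

```text
-y [(np.float64(-135.0), np.float64(-100.2)), (np.float64(-125.0), np.float64(-100.2)), (np.float64(-115.0), np.float64(-100.0)), (np.float64(-105.0), np.float64(-99.2)), (np.float64(-95.0), np.float64(-99.2)), (np.float64(-85.0), np.float64(-99.0)), (np.float64(-75.0), np.float64(-98.8)), (np.float64(-65.0), np.float64(-97.8))]
+x [(np.float64(-53.2), np.float64(-88.0)), (np.float64(-53.5), np.float64(-78.0)), (np.float64(-54.0), np.float64(-68.0)), (np.float64(-54.5), np.float64(-58.0)), (np.float64(-54.8), np.float64(-48.0)), (np.float64(-53.8), np.float64(-38.0))]
now
-y [(np.float64(-130.0), np.float64(-72.0)), (np.float64(-120.0), np.float64(-72.2)), (np.float64(-110.0), np.float64(-71.8)), (np.float64(-100.0), np.float64(-72.0)), (np.float64(-90.0), np.float64(-72.0)), (np.float64(-80.0), np.float64(-72.0)), (np.float64(-70.0), np.float64(-72.2)), (np.float64(-60.0), np.float64(-72.5))]
+x [(np.float64(-50.2), np.float64(-60.0)), (np.float64(-50.0), np.float64(-50.0)), (np.float64(-50.0), np.float64(-40.0)), (np.float64(-49.8), np.float64(-30.0)), (np.float64(-49.5), np.float64(-20.0)), (np.float64(-49.5), np.float64(-10.0))]
```

>>> send_rows([
  {"linear":[0.005,-0.002,0.015],"delta_rot":[-0.5,0.5,-0.3],"fingers":0.01},
  {"linear":[0.001,-0.001,0.015],"delta_rot":[0,0,0],"fingers":0.01},
  {"linear":[0,0,0.01],"delta_rot":[0,0,0],"fingers":0.01},
  {"linear":[0,0,0.004],"delta_rot":[0,0,0],"fingers":0.01},
  {"linear":[0,0,0],"delta_rot":[0,0,0],"fingers":0.01},
  {"linear":[0,0,0],"delta_rot":[0,0,0],"fingers":0.01},
])

```text
clock: 15.75
position: [0.4669, 0.0812, 0.0495]
ee_rot: [-0.0, 0.991, 0.137, 0.0]
contact_force: [0.2, -0.1, -1.0]
width: 0.0197
```

```bash
python3 go.py -170 -32.5 49.5 15.9
```

```text
clk 15.75 TCPcorner [-166.72  -34.04] z 49.51842501718365 Fboard [ 0.13 -0.1 ] -1.0144998453157212 M [ 0.02 -0.04  0.06]
shift tool mm [-3.29 -1.54  0.02] rot [-0.02 -0.01 -0.18]
```

>>> send_rows([
  {"linear":[0.002,-0.001,0],"delta_rot":[0,0,0],"fingers":0.01},
  {"linear":[0.003,-0.0005,0],"delta_rot":[0,0,0],"fingers":0.01},
  {"linear":[0.003,0,0],"delta_rot":[0,0,0],"fingers":0.01},
  {"linear":[0.003,0,0],"delta_rot":[0,0,0],"fingers":0.01},
  {"linear":[0.002,0,0],"delta_rot":[0,0,0],"fingers":0.01},
  {"linear":[0.002,0,0],"delta_rot":[0,0,0],"fingers":0.01},
  {"linear":[0.002,0,0],"delta_rot":[0,0,0],"fingers":0.01},
  {"linear":[0.002,0,0],"delta_rot":[0,0,0],"fingers":0.01},
  {"linear":[0.002,0,0],"delta_rot":[0,0,0],"fingers":0.01},
  {"linear":[0.002,0,0],"delta_rot":[0,0,0],"fingers":0.01},
  {"linear":[0.002,0,0],"delta_rot":[0,0,0],"fingers":0.01},
  {"linear":[0.002,0,0],"delta_rot":[0,0,0],"fingers":0.01},
])

```text
clock: 16.75
position: [0.4948, 0.0902, 0.0517]
ee_rot: [0.0, 0.991, 0.137, 0.0]
contact_force: [-2.2, -0.6, 0.2]
width: 0.0198
```

```bash
python3 go.py -100 -32.5 49.5 15.9; python3 -c "
from edges import *
measure(x=-85)"
```

```text
clk 16.75 TCPcorner [-137.43  -32.98] z 51.65804929265902 Fboard [-2.27 -0.01] 0.15677408415876037 M [-0.11  0.26  0.01]
shift tool mm [37.43 -0.57  2.16] rot [ 0.03  0.   -0.16]
-y [(np.float64(-120.0), np.float64(-72.2)), (np.float64(-110.0), np.float64(-71.8)), (np.float64(-100.0), np.float64(-72.0)), (np.float64(-90.0), np.float64(-71.8)), (np.float64(-80.0), np.float64(-72.0)), (np.float64(-70.0), np.float64(-71.8)), (np.float64(-60.0), np.float64(-71.8)), (np.float64(-50.0), np.float64(-72.2))]
-x [(np.float64(-130.5), np.float64(-60.0)), (np.float64(-144.8), np.float64(-50.0))]
```

>>> send_rows([
  {"linear":[0.002,0,0.001],"delta_rot":[0,0,0],"fingers":0.01},
  {"linear":[0.002,0,0.001],"delta_rot":[0,0,0],"fingers":0.01},
  {"linear":[0.002,0,0.0004],"delta_rot":[0,0,0],"fingers":0.01},
  {"linear":[0.002,0,0.0002],"delta_rot":[0,0,0],"fingers":0.01},
  {"linear":[0.002,0,0.0002],"delta_rot":[0,0,0],"fingers":0.01},
  {"linear":[0.002,0,0.0002],"delta_rot":[0,0,0],"fingers":0.01},
  {"linear":[0.002,0,0.0002],"delta_rot":[0,0,0],"fingers":0.01},
  {"linear":[0.002,0,0.0002],"delta_rot":[0,0,0],"fingers":0.01},
])

```text
clock: 17.47
position: [0.5119, 0.0952, 0.0478]
ee_rot: [0.0, 0.991, 0.137, 0.0]
contact_force: [-0.1, -0.3, 0.2]
width: 0.0197
```

```bash
python3 go.py -100 -32.5 49.5 15.9; python3 -c "
from edges import *
measure(x=-70);force(3)"
```

```text
clk 17.47 TCPcorner [-119.6   -32.84] z 47.76302862796336 Fboard [-0.2  -0.22] 0.22652518403893884 M [-0.07  0.2  -0.03]
shift tool mm [19.6  -0.39 -1.74] rot [ 0.   -0.   -0.18]
-y [(np.float64(-105.0), np.float64(-72.2)), (np.float64(-95.0), np.float64(-72.5)), (np.float64(-85.0), np.float64(-72.2)), (np.float64(-75.0), np.float64(-72.2)), (np.float64(-65.0), np.float64(-72.0)), (np.float64(-55.0), np.float64(-72.0)), (np.float64(-45.0), np.float64(-72.2)), (np.float64(-35.0), np.float64(-71.8))]
-x [(np.float64(-112.2), np.float64(-60.0)), (np.float64(-127.0), np.float64(-50.0)), (np.float64(-143.8), np.float64(-40.0))]
F board mean [ 0.33  0.14 -1.05] +- [0.17 0.31 0.09] TCPcorner [-119.27  -32.92] 47.87540894414278
```

>>> send_rows([
  {"linear":[0.001,0,-0.001],"delta_rot":[0,0,0],"fingers":0.01},
  {"linear":[0.002,0,-0.0003],"delta_rot":[0,0,0],"fingers":0.01},
  {"linear":[0.002,0,0],"delta_rot":[0,0,0],"fingers":0.01},
  {"linear":[0.002,0,0],"delta_rot":[0,0,0],"fingers":0.01},
  {"linear":[0.002,0,0],"delta_rot":[0,0,0],"fingers":0.01},
  {"linear":[0.002,0,0],"delta_rot":[0,0,0],"fingers":0.01},
  {"linear":[0.001,0,0],"delta_rot":[0,0,0],"fingers":0.01},
])

```text
clock: 18.25
position: [0.5239, 0.0986, 0.0492]
ee_rot: [0.0, 0.991, 0.137, -0.0]
contact_force: [-0.7, -0.2, -0.6]
width: 0.0194
```

```bash
python3 go.py -100 -32.5 49.5 15.9; python3 -c "
from edges import *
measure(x=-58);force(3)"
```

```text
clk 18.25 TCPcorner [-107.13  -32.82] z 49.19863441907642 Fboard [-0.68  0.03] -0.5950502816881215 M [-0.01  0.18 -0.04]
shift tool mm [ 7.13 -0.34 -0.3 ] rot [-0.    0.02 -0.18]
-y [(np.float64(-93.0), np.float64(-72.5)), (np.float64(-83.0), np.float64(-72.0)), (np.float64(-73.0), np.float64(-72.2)), (np.float64(-63.0), np.float64(-72.2)), (np.float64(-53.0), np.float64(-72.2)), (np.float64(-43.0), np.float64(-72.8)), (np.float64(-33.0), np.float64(-72.2)), (np.float64(-23.0), np.float64(-72.2))]
+x [(np.float64(15.8), np.float64(-60.0)), (np.float64(16.0), np.float64(-50.0)), (np.float64(16.0), np.float64(-30.0)), (np.float64(15.5), np.float64(-20.0)), (np.float64(16.2), np.float64(-10.0))]
-x [(np.float64(-100.5), np.float64(-60.0)), (np.float64(-114.5), np.float64(-50.0)), (np.float64(-130.5), np.float64(-40.0))]
F board mean [-0.1   0.16 -1.38] +- [0.07 0.4  0.09] TCPcorner [-107.1   -32.84] 49.22891295535899
```

Now I'll go in fine steps to the short stop.

>>> send_rows([
  {"linear":[0.001,0,0],"delta_rot":[0,0,0],"fingers":0.01},
  {"linear":[0.001,0,0],"delta_rot":[0,0,0],"fingers":0.01},
  {"linear":[0.001,0,0],"delta_rot":[0,0,0],"fingers":0.01},
  {"linear":[0.001,0,0],"delta_rot":[0,0,0],"fingers":0.01},
])

```text
clock: 18.78
position: [0.5268, 0.0995, 0.0492]
ee_rot: [0.0, 0.991, 0.137, -0.001]
contact_force: [-1.0, -0.5, 0.0]
width: 0.0193
```

```bash
python3 -c "
from edges import *
force(4)"
```

```text
F board mean [-0.91 -0.33 -0.62] +- [0.16 0.37 0.15] TCPcorner [-103.81  -32.78] 49.21566337339029
```

>>> send_rows([
  {"linear":[0.0006,0,0],"delta_rot":[0,0,0],"fingers":0.01},
  {"linear":[0.0006,0,0],"delta_rot":[0,0,0],"fingers":0.01},
  {"linear":[0.0006,0,0],"delta_rot":[0,0,0],"fingers":0.01},
])

```text
clock: 19.23
position: [0.5284, 0.1, 0.0492]
ee_rot: [0.0, 0.991, 0.137, -0.001]
contact_force: [-0.7, -0.6, -0.5]
width: 0.0196
```

```bash
python3 -c "
from edges import *
force(4)"
```

```text
F board mean [-1.29  0.35 -0.48] +- [0.18 0.3  0.22] TCPcorner [-102.2   -32.78] 49.19717956017594
```

>>> send_rows([
  {"linear":[0.0006,0,0],"delta_rot":[0,0,0],"fingers":0.01},
  {"linear":[0.0006,0,0],"delta_rot":[0,0,0],"fingers":0.01},
  {"linear":[0.0006,0,0],"delta_rot":[0,0,0],"fingers":0.01},
])

```text
clock: 19.68
position: [0.5301, 0.1005, 0.0492]
ee_rot: [0.0, 0.991, 0.137, -0.001]
contact_force: [-1.1, 0.0, -0.3]
width: 0.0194
```

```bash
python3 -c "
from edges import *
force(4)"
```

```text
F board mean [-0.56  0.22 -0.95] +- [0.18 0.26 0.22] TCPcorner [-100.41  -32.79] 49.194607823991504
```

>>> send_rows([
  {"linear":[0.0006,0,0],"delta_rot":[0,0,0],"fingers":0.01},
  {"linear":[0.0006,0,0],"delta_rot":[0,0,0],"fingers":0.01},
])

```text
clock: 20.05
position: [0.5313, 0.1008, 0.0492]
ee_rot: [0.0, 0.991, 0.137, -0.001]
contact_force: [0.0, 0.2, -0.6]
width: 0.0193
```

```bash
python3 -c "
from edges import *
force(4)"
```

```text
F board mean [-0.6   0.11 -0.57] +- [0.3  0.11 0.28] TCPcorner [-99.28 -32.74] 49.184220516692044
```

>>> send_rows([
  {"linear":[0.0006,0,0],"delta_rot":[0,0,0],"fingers":0.01},
  {"linear":[0.0006,0,0],"delta_rot":[0,0,0],"fingers":0.01},
])

```text
clock: 20.42
position: [0.5324, 0.1011, 0.0492]
ee_rot: [0.0, 0.991, 0.137, -0.001]
contact_force: [-0.9, -0.6, -1.2]
width: 0.0197
```

```bash
python3 -c "
from edges import *
force(4)"
```

```text
F board mean [-0.67 -0.07 -0.49] +- [0.15 0.23 0.28] TCPcorner [-98.18 -32.73] 49.157020494096
```

>>> send_rows([
  {"linear":[0.0006,0,0],"delta_rot":[0,0,0],"fingers":0.01},
  {"linear":[0.0006,0,0],"delta_rot":[0,0,0],"fingers":0.01},
])

```text
clock: 20.78
position: [0.5329, 0.1013, 0.0491]
ee_rot: [0.0, 0.991, 0.137, -0.002]
contact_force: [-1.4, -1.2, -0.4]
width: 0.0194
```

```bash
python3 -c "
from edges import *
force(4)"
```

```text
F board mean [-2.45  0.08  0.69] +- [0.17 0.29 0.18] TCPcorner [-97.8  -32.72] 49.00724781377146
```

>>> send_rows([
  {"linear":[0.0006,0,0],"delta_rot":[0,0,0],"fingers":0.01},
  {"linear":[0.0003,0,0],"delta_rot":[0,0,0],"fingers":0.01},
])

```text
clock: 21.15
position: [0.5329, 0.1014, 0.0488]
ee_rot: [0.0, 0.991, 0.137, -0.003]
contact_force: [-2.5, -1.1, 0.5]
width: 0.0196
```

```bash
python3 -c "
from edges import *
force(4);snap('scene','v')
im=cv2.imread('pics/v.png')
for n,z in(('gap +x',.018),):
  for y in(-60,-50,-40,-30,-20,-10):
    print(y,prof(im,'scene',[(x,y) for x in np.arange(-8,8,1)],z).astype(int))
for x in(-80,-65,-50,-35,-20): print(x,prof(im,'scene',[(x,y) for y in np.arange(-8,8,1)],.018).astype(int))
measure(im,x=-45)"
```

```text
F board mean [-2.86 -0.73  0.2 ] +- [0.17 0.38 0.11] TCPcorner [-97.72 -32.66] 48.84278530639656
-60 [232 232 232 232 231 230 227 224 216 201 192 186 187 187 187 187]
-50 [231 231 231 230 229 228 226 220 214 209 205 199 192 187 186 187]
-40 [232 232 232 232 231 229 226 223 217 209 200 194 189 187 188 188]
-30 [229 230 230 228 226 225 224 222 214 205 194 188 188 188 188 188]
-20 [217 227 226 225 221 220 210 197 195 196 196 183 170 157 146 142]
-10 [134 134 134 134 137 143 149 153 154 155 160 171 179 179 174 177]
-80 [132 131 130 129 124 118 114 112 110 107 105 104 106 106 106 106]
-65 [132 130 128 125 121 116 111 108 107 107 106 106 107 108 108 108]
-50 [132 132 133 133 130 122 116 112 110 108 107 106 106 107 107 107]
-35 [132 131 129 125 121 115 111 109 107 105 105 105 105 105 105 106]
-20 [132 132 131 128 125 120 113 108 107 107 105 103 101  94  87  82]
-y [(np.float64(-80.0), np.float64(-72.0)), (np.float64(-70.0), np.float64(-72.5)), (np.float64(-60.0), np.float64(-72.5)), (np.float64(-50.0), np.float64(-72.2)), (np.float64(-40.0), np.float64(-72.2)), (np.float64(-30.0), np.float64(-72.0)), (np.float64(-20.0), np.float64(-72.8))]
+x [(np.float64(15.8), np.float64(-60.0)), (np.float64(15.8), np.float64(-50.0)), (np.float64(17.0), np.float64(-40.0)), (np.float64(16.0), np.float64(-30.0)), (np.float64(15.5), np.float64(-20.0)), (np.float64(16.2), np.float64(-10.0))]
-x [(np.float64(-91.0), np.float64(-60.0)), (np.float64(-105.0), np.float64(-50.0))]
```

Bearing on the short stop at about 2.9 N, square, with no dark gap at either stop. Backing off and returning the pusher to the tray.

>>> send_rows([
  {"linear":[-0.003,0,-0.0005],"delta_rot":[0,0,0],"fingers":0.01},
  {"linear":[-0.006,0,0],"delta_rot":[0,0,0],"fingers":0.01},
  {"linear":[-0.009,0,0],"delta_rot":[0,0,0],"fingers":0.01},
  {"linear":[0,0,-0.02],"delta_rot":[0,0,0],"fingers":0.01},
  {"linear":[0,0,-0.03],"delta_rot":[0,0,0],"fingers":0.01},
  {"linear":[0,0,-0.03],"delta_rot":[0,0,0],"fingers":0.01},
  {"linear":[0,0,0],"delta_rot":[0,0,7],"fingers":0.01},
  {"linear":[0,0,0],"delta_rot":[0,0,7],"fingers":0.01},
  {"linear":[0,0,0],"delta_rot":[0,0,7],"fingers":0.01},
  {"linear":[0,0,0],"delta_rot":[0,0,7],"fingers":0.01},
  {"linear":[0,0,0],"delta_rot":[0,0,7],"fingers":0.01},
  {"linear":[0,0,0],"delta_rot":[0,0,7],"fingers":0.01},
])

```text
clock: 22.4
position: [0.5162, 0.0967, 0.1357]
ee_rot: [-0.003, 0.971, -0.237, 0.006]
contact_force: [-0.0, 0.5, -1.1]
width: 0.0195
```

```bash
cat > gw.py <<'E'
import sys
from go import *
def gw(x,y,z,yw):
    go(*(incorner([x,y])*1e3),z*1e3,yw)
gw(*map(float,sys.argv[1:]));print(manip.get_state()['position'])
E
python3 gw.py .483 -.3264 .12 -34.7; python3 -c "
from edges import *
im=manip.get_image('scene')[:,:,::-1]
for y in(-60,-40,-30,-10):
    print(y,prof(im,'scene',[(x,y) for x in np.arange(-8,8,1)],.018).astype(int))
for x in(-80,-50,-20): print(x,prof(im,'scene',[(x,y) for y in np.arange(-8,8,1)],.018).astype(int))
measure(im,x=-45)"
```

```text
clk 22.40 TCPcorner [-115.07  -32.52] z 135.73149122417013 Fboard [0.09 0.49] -1.1237577197181414 M [-0.02  0.02 -0.06]
shift tool mm [165.34 391.    13.83] rot [-0.58 -0.58  7.26]
[0.52 0.1  0.14]
-60 [231 231 231 231 231 229 227 224 215 201 192 188 188 187 187 186]
-40 [231 232 231 231 231 229 227 223 217 209 200 194 190 189 189 188]
-30 [229 229 228 227 225 225 224 222 214 205 195 188 187 187 188 189]
-10 [230 230 229 229 228 226 223 218 204 191 181 181 181 182 183 185]
-80 [131 132 133 135 128 119 112 111 110 108 106 105 106 106 106 107]
-50 [133 132 133 132 130 122 116 112 110 108 106 105 105 105 106 107]
-20 [228 227 223 210 191 173 167 167 173 179 183 183 182 170 156 144]
-y [(np.float64(-80.0), np.float64(-72.2)), (np.float64(-70.0), np.float64(-72.5)), (np.float64(-60.0), np.float64(-72.5)), (np.float64(-50.0), np.float64(-72.2)), (np.float64(-40.0), np.float64(-72.2)), (np.float64(-30.0), np.float64(-72.0)), (np.float64(-20.0), np.float64(-72.8))]
+x [(np.float64(15.8), np.float64(-60.0)), (np.float64(15.8), np.float64(-50.0)), (np.float64(17.0), np.float64(-40.0)), (np.float64(16.0), np.float64(-30.0)), (np.float64(15.5), np.float64(-20.0)), (np.float64(16.2), np.float64(-10.0))]
-x [(np.float64(-91.0), np.float64(-60.0)), (np.float64(-91.0), np.float64(-50.0)), (np.float64(-90.5), np.float64(-40.0)), (np.float64(-91.0), np.float64(-30.0)), (np.float64(-90.0), np.float64(-20.0))]
```

>>> send_rows([
  {"linear":[0,0,0],"delta_rot":[-0.5,-0.5,7],"fingers":0.01},
  {"linear":[0.0195,0.033,0],"delta_rot":[0,0,0],"fingers":0.01},
  {"linear":[0.0195,0.033,0],"delta_rot":[0,0,0],"fingers":0.01},
  {"linear":[0.0195,0.033,0],"delta_rot":[0,0,0],"fingers":0.01},
  {"linear":[0.0195,0.033,0],"delta_rot":[0,0,0],"fingers":0.01},
  {"linear":[0.0195,0.033,0],"delta_rot":[0,0,0],"fingers":0.01},
  {"linear":[0.0195,0.033,0],"delta_rot":[0,0,0],"fingers":0.01},
  {"linear":[0.0195,0.033,0],"delta_rot":[0,0,0],"fingers":0.01},
  {"linear":[0.0195,0.033,0],"delta_rot":[0,0,0],"fingers":0.01},
  {"linear":[0.0195,0.033,0],"delta_rot":[0,0,0],"fingers":0.01},
  {"linear":[0.01,0.018,0],"delta_rot":[0,0,0],"fingers":0.01},
  {"linear":[0,0,0],"delta_rot":[0,0,0],"fingers":0.01},
])

```text
clock: 23.45
position: [0.4952, -0.2825, 0.1361]
ee_rot: [-0.002, 0.96, -0.279, 0.01]
contact_force: [0.3, 0.0, -0.6]
width: 0.0195
```

```bash
python3 gw.py .483 -.3264 .08 -34.7
```

```text
clk 23.45 TCPcorner [-238.96 -391.58] z 136.0737454397896 Fboard [ 0.28 -0.07] -0.5604736500099989 M [ 0.02  0.02 -0.  ]
shift tool mm [12.14 44.1  55.93] rot [-0.51 -1.03  2.35]
[ 0.5  -0.28  0.14]
```

>>> send_rows([
  {"linear":[0.006,0.02,0],"delta_rot":[-0.4,-0.9,2.2],"fingers":0.01},
  {"linear":[0.005,0.016,0],"delta_rot":[0,0,0],"fingers":0.01},
  {"linear":[0,0.005,0.015],"delta_rot":[0,0,0],"fingers":0.01},
  {"linear":[0,0,0.025],"delta_rot":[0,0,0],"fingers":0.01},
  {"linear":[0,0,0.008],"delta_rot":[0,0,0],"fingers":0.01},
  {"linear":[0,0,0],"delta_rot":[0,0,0],"fingers":0.01},
  {"linear":[0,0,0],"delta_rot":[0,0,0],"fingers":0.01},
])

```text
clock: 24.03
position: [0.4811, -0.3229, 0.0878]
ee_rot: [-0.001, 0.956, -0.293, 0.004]
contact_force: [-0.1, 0.1, -1.5]
width: 0.0196
```

```bash
python3 gw.py .483 -.3264 .042 -34.7
```

```text
clk 24.03 TCPcorner [-263.63 -426.55] z 87.78876367752335 Fboard [-0.06  0.17] -1.5212161615820432 M [ 0.01 -0.03 -0.02]
shift tool mm [ 3.3   2.04 45.8 ] rot [-0.27 -0.34  0.61]
[ 0.48 -0.32  0.09]
```

>>> send_rows([
  {"linear":[0,0,0.015],"delta_rot":[-0.2,-0.3,0.5],"fingers":0.01},
  {"linear":[0,0,0.015],"delta_rot":[0,0,0],"fingers":0.01},
  {"linear":[0,0,0.008],"delta_rot":[0,0,0],"fingers":0.01},
  {"linear":[0,0,0.003],"delta_rot":[0,0,0],"fingers":0.01},
  {"linear":[0,0,0],"delta_rot":[0,0,0],"fingers":0.01},
  {"linear":[0,0,0],"delta_rot":[0,0,0],"fingers":0.01},
])

```text
clock: 24.53
position: [0.4853, -0.3217, 0.0515]
ee_rot: [0.001, 0.956, -0.294, 0.005]
contact_force: [0.2, -0.2, -1.4]
width: 0.0197
```

```bash
python3 gw.py .481 -.323 .0405 -34.7; python3 -c "
from chk import *
force(3)"
```

```text
clk 24.53 TCPcorner [-259.26 -426.6 ] z 51.540753258070616 Fboard [ 0.15 -0.21] -1.4115116208544318 M [ 0.01  0.03 -0.03]
shift tool mm [-2.94  3.47 11.01] rot [-0.07 -0.57  0.48]
[ 0.49 -0.32  0.05]
F board mean [-0.16 -0.09 -0.98] +- [0.22 0.25 0.17] TCPcorner [-259.3  -426.91] 51.70168490704176
```

>>> send_rows([
  {"linear":[-0.003,0.002,0.004],"delta_rot":[0,-0.5,0.3],"fingers":0.01},
  {"linear":[0,0,0.004],"delta_rot":[0,0,0],"fingers":0.01},
  {"linear":[0,0,0.002],"delta_rot":[0,0,0],"fingers":0.01},
  {"linear":[0,0,0],"delta_rot":[0,0,0],"fingers":0.01},
  {"linear":[0,0,0],"delta_rot":[0,0,0],"fingers":0.01},
])

```text
clock: 25.1
position: [0.4819, -0.3229, 0.042]
ee_rot: [0.0, 0.955, -0.297, 0.002]
contact_force: [-0.3, -1.0, -1.0]
width: 0.0195
```

```bash
python3 gw.py .481 -.323 .0405 -34.7; python3 -c "
from chk import *
force(3)"
```

```text
clk 25.10 TCPcorner [-262.85 -426.74] z 42.01885712758183 Fboard [-0.56 -0.84] -0.9545694062677968 M [0.01 0.03 0.02]
shift tool mm [-0.64  0.62  1.52] rot [-0.04 -0.2   0.11]
[ 0.48 -0.32  0.04]
F board mean [-0.15  0.3  -0.68] +- [0.23 0.15 0.07] TCPcorner [-262.75 -426.79] 42.19322671574804
```

>>> send_rows([
  {"linear":[0,0,0.001],"delta_rot":[0,-0.1,0],"fingers":0.01},
  {"linear":[0,0,0.001],"delta_rot":[0,0,0],"fingers":0.01},
  {"linear":[0,0,0],"delta_rot":[0,0,0],"fingers":0.01},
])

```text
clock: 25.5
position: [0.4822, -0.323, 0.0402]
ee_rot: [0.0, 0.955, -0.297, 0.001]
contact_force: [0.8, 0.7, -0.8]
width: 0.0193
```

```bash
python3 -c "
from chk import *
force(5)"
```

```text
F board mean [ 0.1   0.06 -1.02] +- [0.23 0.16 0.1 ] TCPcorner [-262.53 -427.08] 40.43257471585665
```

>>> send_rows([
  {"linear":[0,0,0.0008],"delta_rot":[0,0,0],"fingers":0.01},
  {"linear":[0,0,0.0005],"delta_rot":[0,0,0],"fingers":0.01},
])

```text
clock: 25.92
position: [0.4824, -0.3232, 0.04]
ee_rot: [0.0, 0.955, -0.297, 0.002]
contact_force: [-0.3, 0.7, 4.2]
width: 0.0197
```

```bash
python3 -c "
from chk import *
force(5)"
```

```text
F board mean [-1.12  1.2   5.29] +- [0.11 0.18 0.36] TCPcorner [-262.45 -427.23] 40.03622769520596
```

It touches the tray floor at z 40.0 mm, so I'll ease up slightly, open and retreat.

>>> send_rows([
  {"linear":[0,0,-0.0003],"delta_rot":[0,0,0],"fingers":0.018},
  {"linear":[0,0,0],"delta_rot":[0,0,0],"fingers":0.025},
  {"linear":[0,0,0],"delta_rot":[0,0,0],"fingers":0.04},
  {"linear":[0,0,0],"delta_rot":[0,0,0],"fingers":0.06},
  {"linear":[0,0,0],"delta_rot":[0,0,0],"fingers":0.085},
  {"linear":[0,0,0],"delta_rot":[0,0,0],"fingers":0.085},
  {"linear":[0,0,0],"delta_rot":[0,0,0],"fingers":0.085},
  {"linear":[0,0,-0.02],"delta_rot":[0,0,0],"fingers":0.085},
  {"linear":[0,0,-0.03],"delta_rot":[0,0,0],"fingers":0.085},
  {"linear":[0,0,-0.04],"delta_rot":[0,0,0],"fingers":0.085},
  {"linear":[0,0,-0.04],"delta_rot":[0,0,0],"fingers":0.085},
  {"linear":[0,0,-0.04],"delta_rot":[0,0,0],"fingers":0.085},
])

```text
clock: 27.17
position: [0.4767, -0.3187, 0.2036]
ee_rot: [-0.005, 0.955, -0.297, -0.01]
contact_force: [0.9, 0.2, 0.2]
width: 0.0849
```

>>> send_rows([
  {"linear":[-0.03,-0.02,-0.01],"delta_rot":[0,0,0],"fingers":0.085},
  {"linear":[-0.035,-0.02,0],"delta_rot":[0,0,0],"fingers":0.085},
  {"linear":[-0.035,-0.02,0],"delta_rot":[0,0,0],"fingers":0.085},
  {"linear":[-0.02,-0.01,0],"delta_rot":[0,0,0],"fingers":0.085},
  {"linear":[0,0,0],"delta_rot":[0,0,0],"fingers":0.085},
  {"linear":[0,0,0],"delta_rot":[0,0,0],"fingers":0.085},
  {"linear":[0,0,0],"delta_rot":[0,0,0],"fingers":0.085},
])

```text
clock: 27.75
position: [0.4222, -0.1948, 0.2276]
ee_rot: [0.0, 0.954, -0.298, 0.004]
contact_force: [0.6, -0.3, -0.5]
width: 0.0851
```

```bash
python3 -c "
from edges import *
a=manip.get_image('scene')[:,:,::-1]
p=cv2.resize(a[210:300,90:180],None,fx=4.2,fy=4.2,interpolation=cv2.INTER_CUBIC);b=cv2.resize(a[190:290,270:400],None,fx=3.2,fy=3.2,interpolation=cv2.INTER_CUBIC)
h=max(p.shape[0],b.shape[0]);cv2.imwrite('pics/w.png',cv2.hconcat([cv2.copyMakeBorder(q,0,h-q.shape[0],0,0,0) for q in(p,b)]))
measure(a,x=-45)"
```

```text
-y [(np.float64(-80.0), np.float64(-72.2)), (np.float64(-70.0), np.float64(-72.5)), (np.float64(-60.0), np.float64(-72.5)), (np.float64(-50.0), np.float64(-72.2)), (np.float64(-40.0), np.float64(-72.0)), (np.float64(-30.0), np.float64(-72.0)), (np.float64(-20.0), np.float64(-72.8))]
+x [(np.float64(15.8), np.float64(-60.0)), (np.float64(16.0), np.float64(-50.0)), (np.float64(16.8), np.float64(-40.0)), (np.float64(16.0), np.float64(-30.0)), (np.float64(15.5), np.float64(-20.0)), (np.float64(16.2), np.float64(-10.0))]
-x [(np.float64(-91.2), np.float64(-60.0)), (np.float64(-91.0), np.float64(-50.0)), (np.float64(-90.5), np.float64(-40.0)), (np.float64(-91.2), np.float64(-30.0)), (np.float64(-90.8), np.float64(-20.0))]
```

View pics/w.png

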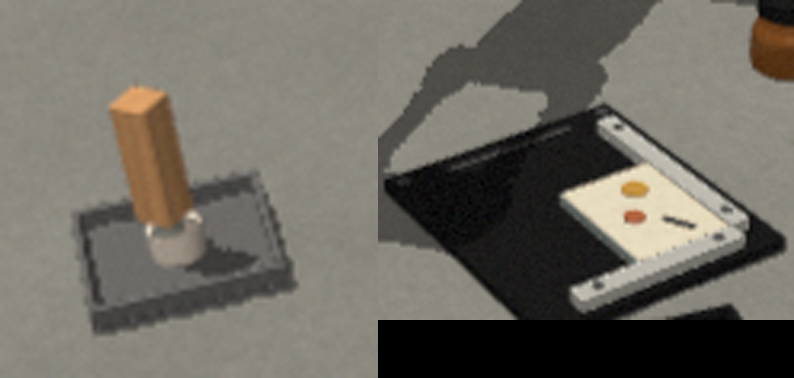

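The last view shows the pusher standing upright in the tray, foot at about (177,245) in the crop. The mount sits square in the corner against both stops, at about (650,215). Handing in.

```bash
python3 -c "
from rig import manip
print(manip.sign_off())"
```

```text
the job is handed in; nothing more can be done
None
```

The mount sits square in the corner against both stops. The pusher stands upright in its tray, released, and I handed the job in at about 28 s of the 72 s allowed. No verdict was reported.

**What I did:** I gripped the pusher by its handle and pushed the mount across the board onto the long stop, reading about 3.4 N there. I then slid it along that stop to the short stop, reading about 2.9 N, and set the pusher back in its tray.

**Last checks:**
- **Mount:** its free edges measured parallel to the stops within a fraction of a degree. The −x edge reads about −91 mm (home is −90) and the −y edge about −72 mm (home is −70). The −y reading includes a bias of about 1.5–2 mm seen in the first measurement. I saw no dark gap at either stop.
- **Pusher:** the final picture shows it standing upright in the tray, with the gripper open and well clear.

**What disagreed or was not checked:**
- **Tool height:** both cameras showed the gripper about 30 mm higher than the reported position implied. I worked from the pictures for the grasp height.
- **Extra forces:** there was about 1.6 N of sideways force while the mount bore on the long stop, which I did not explain. The pusher was pressed on the tray floor at about 5–6 N just before release.
- **Force noise:** the readings scatter by about 0.5 N, so brief peaks between readings are unknown.
- **Bystanders:** I did not measure their positions again at the end.

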